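# Top up the empty blank docks

### The arm

A 7-joint arm with a two-finger parallel gripper is mounted at the origin on the work surface. World frame = base frame: x ahead of the robot, y to its left, z up, the work surface at z = 0. Lengths are in m, angles in rad, forces in N, time in s.
With the tool pointing down it reaches from about 0.4 to 0.85 m from the base axis. Payload 10.4 kg.
Tool frame: the origin (TCP) lies midway between the tips of the shut fingers; the grasp point (between the pads) lies 19 mm behind it; z points along the fingers, y is the line along which they close (so a half turn about z gives the same grasp; the last joint's range is limited). The gripper opens to 85 mm and grips with 20 to 120 N. Pads are 22 mm wide; open, the fingers measure 114 mm over their backs; the gripper's body (76 mm by 85 mm) begins 54 mm behind the grasp point. The pads swing forward as they close: fully open they stand 13 mm farther back than shut.
Start: joints at [1.139, 0.332, -0.065, 1.46, 0.022, 1.35, -0.088], TCP at [0.248, -0.574, 0.231] pointing down, gripper open.
Joint ranges: [-2.6, 2.6], [-0.5, 2.12], [-1.47, 1.34], [0.16, 2.42], [-1.27, 4.41], [0.06, 2.06], [-2.6, 2.6]. Speed limits (rad/s): [2.22, 2.22, 2.79, 2.79, 3.14, 3.14, 3.14].

### API

Orientations are given as a unit quaternion [x, y, z, w].
In Python, from plant import * gives the robot as it stands. The module is installed in compiled form; this text tells all that it offers.
- The arm moves only by the tool jog_arm, never from a script. Its argument "targets" is a list of rows, each an object of numbers: "x", "y", "z": the shift along the tool's x, y, z in mm; "turn": the turn about the tool's z in degrees; "hand": the opening, from -1 (shut) to 1 (fully open). In form: [{"x": .., "y": .., "z": .., "turn": .., "hand": ..}, ...]. A call has 1 to 5 rows; each row shifts and turns the commanded pose from where the row before left it, along the tool's axes as they then stand; what a row does not reach is not made up. A row lasts 1/10 s, in which the tool goes at most 50 mm and 8.59 degrees, less where a joint would pass 70% of its speed; a pose out of reach is approached as far as the arm can. A call with a gripper value outside its range is refused whole. The fingers move at their own pace and stop on an object; the grip force is fixed at half the most. Time passes only in rows, so rows that do not move let the fingers close. It gives the time, the measured TCP pose, the force, the opening and the grip force at its end, in the units of the state.
- state(): the state, without advancing time (a new reading comes with each control period).
- camera(name): name is "side" or "top" or "wrist"; returns the picture (420x560x3 uint8, blue, green, red); there is no depth.
- calibration(name): a dict with "intrinsics" (3x3 intrinsics, pixels), "world_from_camera" (4x4, takes a point from camera to world coordinates). Camera axes: x right, y up, looking along -z (the intrinsics and any distortion apply to the point x, -y, -z); pixel columns grow to the right and rows downward; lengths in m; the calibration is good to about 2 mm. A picture is of the moment at which its call begins: read the wrist's pose just before it. calibration takes no time and is no camera call; for the wrist camera it gives the pose at the moment of the call.
- finish_job(): hands the job in; it is judged then, once.
The state is a dict: "time_s": time; "q": joint angles; "qvel": joint speeds; "joint_efforts": joint torques, N m; "position": TCP position; "tool_rot": TCP orientation; "ft_force": force on the tool from outside, world axes, zero at the start; "moment": the same for the moment, N m; "gripper_width": finger opening in m; "grip_force": force on a finger pad.
Only numpy, scipy, OpenCV 4.12 (cv2) and the standard library are available. Lean on these libraries where they do the work, as an engineer would, in place of code of your own. Each camera call takes 0.05 s, during which the arm holds its last target. There are 200 camera calls.

### The job

Two of the four milling-blank docks on the desk are empty. Slide one of the two spare blanks, flat along the desk, into each empty dock until it rests against that dock's sprung buffer plate; the plates are set at different depths, so feel for the contact and press gently, for the blanks are brittle. Leave the blanks already in docks and everything else on the desk where they are.

Things in the scene. Friction and masses are not known exactly. Their poses are not given: they have to be found in the camera images.
- dock_a: blank dock: black U fixed to the desk, open to the robot, floor is the desk. Origin: middle of the mouth at desk level; x into the dock. Rails 26 mm high, inner faces y = +-51.5 mm, 123 mm wide overall, first 25 mm flared. Across it a buffer plate (top 24 mm, knob behind to 36 mm), its face 90 to 118 mm in (varies, not reported): yields 3 mm to a 0.5 N spring, then solid
- dock_b: blank dock: black U fixed to the desk, open to the robot, floor is the desk. Origin: middle of the mouth at desk level; x into the dock. Rails 26 mm high, inner faces y = +-51.5 mm, 123 mm wide overall, first 25 mm flared. Across it a buffer plate (top 24 mm, knob behind to 36 mm), its face 90 to 118 mm in (varies, not reported): yields 3 mm to a 0.5 N spring, then solid
- dock_c: blank dock: black U fixed to the desk, open to the robot, floor is the desk. Origin: middle of the mouth at desk level; x into the dock. Rails 26 mm high, inner faces y = +-51.5 mm, 123 mm wide overall, first 25 mm flared. Across it a buffer plate (top 24 mm, knob behind to 36 mm), its face 90 to 118 mm in (varies, not reported): yields 3 mm to a 0.5 N spring, then solid
- dock_d: blank dock: black U fixed to the desk, open to the robot, floor is the desk. Origin: middle of the mouth at desk level; x into the dock. Rails 26 mm high, inner faces y = +-51.5 mm, 123 mm wide overall, first 25 mm flared. Across it a buffer plate (top 24 mm, knob behind to 36 mm), its face 90 to 118 mm in (varies, not reported): yields 3 mm to a 0.5 N spring, then solid
- blank_1: milling blank: ivory disc 98 mm in diameter (radius 49 mm), 18 mm thick, 0.25 to 0.42 kg, lying flat; too wide to grip across. Origin: centre of its underside, z is its axis. All four are alike; any may be a spare on the open desk in front of the docks or already home in a dock
- blank_2: milling blank: ivory disc 98 mm in diameter (radius 49 mm), 18 mm thick, 0.25 to 0.42 kg, lying flat; too wide to grip across. Origin: centre of its underside, z is its axis. All four are alike; any may be a spare on the open desk in front of the docks or already home in a dock
- blank_3: milling blank: ivory disc 98 mm in diameter (radius 49 mm), 18 mm thick, 0.25 to 0.42 kg, lying flat; too wide to grip across. Origin: centre of its underside, z is its axis. All four are alike; any may be a spare on the open desk in front of the docks or already home in a dock
- blank_4: milling blank: ivory disc 98 mm in diameter (radius 49 mm), 18 mm thick, 0.25 to 0.42 kg, lying flat; too wide to grip across. Origin: centre of its underside, z is its axis. All four are alike; any may be a spare on the open desk in front of the docks or already home in a dock
- cast_1: plaster dental cast, 62 x 60 mm, 34 mm high, standing between the two middle docks; origin centre of underside; to be left alone
- cast_2: plaster dental cast, same size, right of the docks; to be left alone
- mug: white mug, 76 mm wide, 85 mm high, left of the docks; origin centre of underside; to be left alone
- driver: screwdriver, about 200 mm long, lying on the right, pointing away from the robot; to be left alone
- bottle: white bottle, 60 mm wide, 150 mm high, behind the docks; to be left alone
- mouse: black computer mouse, 100 x 60 mm, 28 mm high, left of the spares; to be left alone
There are look-alikes about, which are no part of the job. What is shaped like the dock_d but blue is not meant. What is shaped like the blank_4 but red is not meant.

How it is judged:
At the end, for the whole second after the job is handed in: each of the four docks holds a blank that rests against the buffer plate (its centre 39 to 75 mm inside the mouth and within 6 mm of the dock's centre line, and the sprung plate pressing on it with at least 0.12 N), all blanks flat (within 0.04 rad) and at rest (((x of blank_1 in the frame of dock_a between 0.039 and 0.075 m and y of blank_1 in the frame of dock_a between -0.006 and 0.006 m and contact force between blank_1 and dock_a above 0.12 N) or (x of blank_2 in the frame of dock_a between 0.039 and 0.075 m and y of blank_2 in the frame of dock_a between -0.006 and 0.006 m and contact force between blank_2 and dock_a above 0.12 N) or (x of blank_3 in the frame of dock_a between 0.039 and 0.075 m and y of blank_3 in the frame of dock_a between -0.006 and 0.006 m and contact force between blank_3 and dock_a above 0.12 N) or (x of blank_4 in the frame of dock_a between 0.039 and 0.075 m and y of blank_4 in the frame of dock_a between -0.006 and 0.006 m and contact force between blank_4 and dock_a above 0.12 N)) and ((x of blank_1 in the frame of dock_b between 0.039 and 0.075 m and y of blank_1 in the frame of dock_b between -0.006 and 0.006 m and contact force between blank_1 and dock_b above 0.12 N) or (x of blank_2 in the frame of dock_b between 0.039 and 0.075 m and y of blank_2 in the frame of dock_b between -0.006 and 0.006 m and contact force between blank_2 and dock_b above 0.12 N) or (x of blank_3 in the frame of dock_b between 0.039 and 0.075 m and y of blank_3 in the frame of dock_b between -0.006 and 0.006 m and contact force between blank_3 and dock_b above 0.12 N) or (x of blank_4 in the frame of dock_b between 0.039 and 0.075 m and y of blank_4 in the frame of dock_b between -0.006 and 0.006 m and contact force between blank_4 and dock_b above 0.12 N)) and ((x of blank_1 in the frame of dock_c between 0.039 and 0.075 m and y of blank_1 in the frame of dock_c between -0.006 and 0.006 m and contact force between blank_1 and dock_c above 0.12 N) or (x of blank_2 in the frame of dock_c between 0.039 and 0.075 m and y of blank_2 in the frame of dock_c between -0.006 and 0.006 m and contact force between blank_2 and dock_c above 0.12 N) or (x of blank_3 in the frame of dock_c between 0.039 and 0.075 m and y of blank_3 in the frame of dock_c between -0.006 and 0.006 m and contact force between blank_3 and dock_c above 0.12 N) or (x of blank_4 in the frame of dock_c between 0.039 and 0.075 m and y of blank_4 in the frame of dock_c between -0.006 and 0.006 m and contact force between blank_4 and dock_c above 0.12 N)) and ((x of blank_1 in the frame of dock_d between 0.039 and 0.075 m and y of blank_1 in the frame of dock_d between -0.006 and 0.006 m and contact force between blank_1 and dock_d above 0.12 N) or (x of blank_2 in the frame of dock_d between 0.039 and 0.075 m and y of blank_2 in the frame of dock_d between -0.006 and 0.006 m and contact force between blank_2 and dock_d above 0.12 N) or (x of blank_3 in the frame of dock_d between 0.039 and 0.075 m and y of blank_3 in the frame of dock_d between -0.006 and 0.006 m and contact force between blank_3 and dock_d above 0.12 N) or (x of blank_4 in the frame of dock_d between 0.039 and 0.075 m and y of blank_4 in the frame of dock_d between -0.006 and 0.006 m and contact force between blank_4 and dock_d above 0.12 N)) and angle between each of blank_1, blank_2, blank_3, blank_4's own z axis and vertical below 0.04 rad and linear speed of each of blank_1, blank_2, blank_3, blank_4 below 0.01 m/s); the robot touches nothing.
It fails at once if a blank is forced: pressed against a dock with more than 20 N (contact force between any of blank_1, blank_2, blank_3, blank_4 and dock_a above 20 N or contact force between any of blank_1, blank_2, blank_3, blank_4 and dock_b above 20 N or contact force between any of blank_1, blank_2, blank_3, blank_4 and dock_c above 20 N or contact force between any of blank_1, blank_2, blank_3, blank_4 and dock_d above 20 N).
It fails at once if a blank that was already in a dock is disturbed, so that more than two blanks have been moved by over 5 mm (distance of each of blank_2, blank_3, blank_4 from where it was at the start of the episode above 0.005 m or distance of each of blank_1, blank_3, blank_4 from where it was at the start of the episode above 0.005 m or distance of each of blank_1, blank_2, blank_4 from where it was at the start of the episode above 0.005 m or distance of each of blank_1, blank_2, blank_3 from where it was at the start of the episode above 0.005 m).
It fails at once if a blank is lifted more than 15 mm off the desk or tipped by more than 0.3 rad (height (world z) of any of blank_1, blank_2, blank_3, blank_4 above 0.015 m or angle between any of blank_1, blank_2, blank_3, blank_4's own z axis and vertical above 0.3 rad).
It fails at once if a bystander (cast, mug, screwdriver, bottle, mouse) is moved by more than 20 mm (distance of any of cast_1, cast_2, mug, driver, bottle, mouse from where it was at the start of the episode above 0.02 m).
It also fails if it takes over 67 s, if anything falls off the work surface, if the arm or the gripper's body presses on something with over 40 N, if the wrist force passes 120 N, or if a joint passes its speed limit or range.

## Working session

There is one attempt and no reset: what is moved stays moved. The work goes in short steps, Python scripts to look and compute and a tool call to move; the robot and the scene stay as the last step left them, time stands still between calls to the robot, and variables do not carry over. Pictures are saved under pics/ and viewed, at most 10 in all, crops included, and the job is handed in when it is done.

Besides the shell and the picture viewer there is one more tool, called after ">>>" by a JSON object that holds its "name" and its "arguments". jog_arm: Moves the arm, as the interface text tells. Its arguments: {"type":"object","properties":{"targets":{"type":"array"}},"required":["targets"]}

```bash
mkdir -p pics; python3 - <<'E'
from plant import *
import cv2
s=state();print({k:s[k] for k in('time_s','position','tool_rot','gripper_width','ft_force')})
for n in('top','side'):
    cv2.imwrite(f'pics/{n}0.png',camera(n));c=calibration(n);print(n,c)
E
```

```text
{'time_s': 0.0, 'position': array([ 0.24824363, -0.5731662 ,  0.2305013 ]), 'tool_rot': array([ 9.79187279e-01,  2.02957490e-01, -1.84136610e-04, -7.04633851e-04]), 'gripper_width': 0.0856828647859541, 'ft_force': array([ 0.3364614 , -0.08107787,  0.35689192])}
top {'intrinsics': array([[435.16645287,   0.        , 281.792047  ],
       [  0.        , 435.16645287, 207.43873102],
       [  0.        ,   0.        ,   1.        ]]), 'world_from_camera': array([[ 0.00897564,  0.99278257, -0.11959183,  0.35430928],
       [-0.99995567,  0.00925165,  0.00175297,  0.01066105],
       [ 0.00284674,  0.11957079,  0.9928216 ,  1.20603666],
       [ 0.        ,  0.        ,  0.        ,  1.        ]])}
side {'intrinsics': array([[425.69625536,   0.        , 280.81269864],
       [  0.        , 425.69625536, 210.74470122],
       [  0.        ,   0.        ,   1.        ]]), 'world_from_camera': array([[-0.94474193,  0.18880329, -0.26798509,  0.15695494],
       [-0.3273113 , -0.49798139,  0.80304536,  0.9630698 ],
       [ 0.01816602,  0.84638517,  0.53226135,  0.68458896],
       [ 0.        ,  0.        ,  0.        ,  1.        ]])}
```

View pics/top0.png

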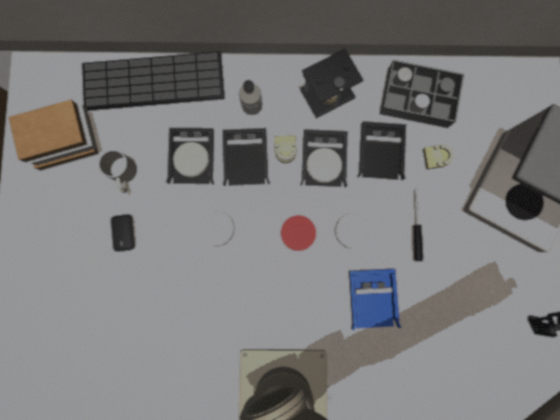

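View pics/side0.png

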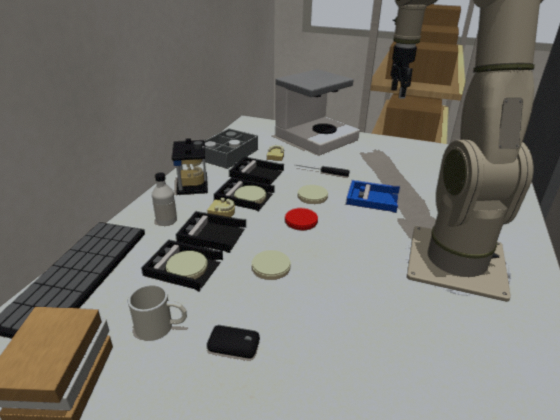

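The top view shows the docks at about (191,155) full, (245,157) empty, (325,158) full and (382,150) empty. The spares are at about (218,229) and (352,230), with red and blue decoys at (298,233) and (374,298). The side view shows the spares at (271,264) and (313,194).

```bash
cat > h.py <<'E'
import cv2,numpy as np
from plant import *
def ray(n,uv,z,c=None):
    c=c or calibration(n);K=c['intrinsics'];T=c['world_from_camera']
    uv=np.atleast_2d(np.float64(uv));p=np.c_[uv,np.ones(len(uv))]@np.linalg.inv(K).T
    d=(p*[1,-1,-1])@T[:3,:3].T;o=T[:3,3]
    return (o+d*((z-o[2])/d[:,2])[:,None])[:,:2]
def circ(P):
    A=np.c_[2*P,np.ones(len(P))];s=np.linalg.lstsq(A,(P**2).sum(1),rcond=None)[0]
    return s[:2],np.sqrt(s[2]+s[:2]@s[:2])
E
python3 - <<'E'
from h import *
np.set_printoptions(precision=4,suppress=True)
S=cv2.imread('pics/side0.png');T=cv2.imread('pics/top0.png')
hs=cv2.cvtColor(S,cv2.COLOR_BGR2HSV)
m=((hs[...,0]>18)&(hs[...,0]<40)&(hs[...,1]>45)&(hs[...,2]>110)).astype(np.uint8)
for c in cv2.findContours(m,0,1)[0]:
    if cv2.contourArea(c)<200: continue
    c=cv2.convexHull(c)[:,0]
    (u,v),_=cv2.minEnclosingCircle(c)
    if v<150: continue
    P=ray('side',c,.018);print('side',int(u),int(v),cv2.minEnclosingCircle(np.float32(P)),circ(P))
g=cv2.cvtColor(T,cv2.COLOR_BGR2GRAY)
m=(T.max(2)<60).astype(np.uint8)
for c in cv2.findContours(m,0,1)[0]:
    a=cv2.contourArea(c);x,y,w,h=cv2.boundingRect(c)
    if a>200 and 110<y<200: 
        r=cv2.boxPoints(cv2.minAreaRect(c));print('dock px',x,y,w,h,a);print(ray('top',r,.026))
print('gray',g[225,180],g[225,210])
z=cv2.resize(T[110:260,155:415],None,fx=3,fy=3,interpolation=cv2.INTER_CUBIC)
z=cv2.createCLAHE(4,(4,4)).apply(cv2.cvtColor(z,cv2.COLOR_BGR2GRAY))
cv2.imwrite('pics/z.png',z)
E
```

```text
dock px 304 131 42 54 451.0
[[ 0.7119 -0.0515]
 [ 0.713  -0.1659]
 [ 0.563  -0.1647]
 [ 0.5619 -0.0519]]
dock px 224 130 42 54 2039.5
[[0.7126 0.1718]
 [0.7137 0.0574]
 [0.5637 0.0554]
 [0.5626 0.168 ]]
dock px 168 129 45 54 2147.5
[[0.565  0.3223]
 [0.7184 0.3226]
 [0.7148 0.203 ]
 [0.5616 0.2044]]
dock px 360 123 45 56 2177.0
[[ 0.5849 -0.2042]
 [ 0.7384 -0.2137]
 [ 0.7333 -0.3358]
 [ 0.5799 -0.3245]]
gray 150 153
```

View pics/z.png

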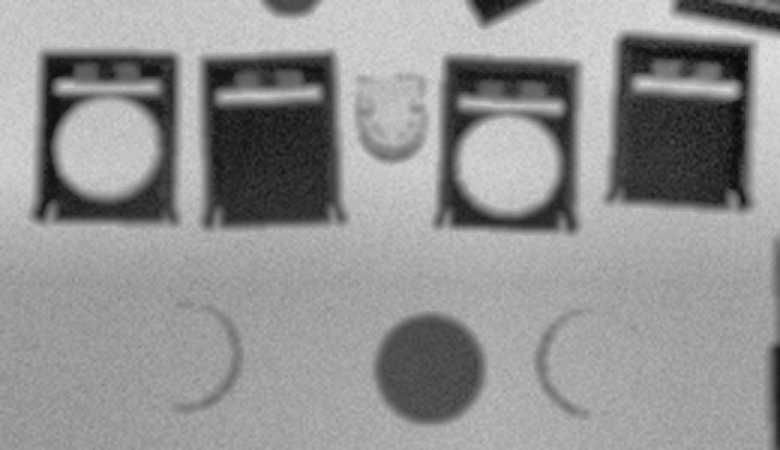

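The zoom shows empty docks with mouths near zoom pixels (274,222) and (679,206). The spares show only dark wall arcs, at (240,357) and (540,362).

```bash
python3 - <<'E'
from h import *
from scipy.optimize import least_squares as LS
np.set_printoptions(precision=4,suppress=True)
S=cv2.imread('pics/side0.png');T=cv2.imread('pics/top0.png')
hs=cv2.cvtColor(S,cv2.COLOR_BGR2HSV);print(hs[264,271],hs[194,313],hs[264,330])
lab=cv2.cvtColor(S,cv2.COLOR_BGR2LAB)[...,2].astype(int);print(lab[264,271],lab[264,330])
for u,v in((271,264),(313,194),(187,264),(250,195)):
    t=(lab[v-3:v+3,u-3:u+3].mean()+lab[264,330])/2
    m=(lab>t).astype(np.uint8);m=cv2.morphologyEx(m,cv2.MORPH_OPEN,np.ones((3,3)))
    n,L,st,_=cv2.connectedComponentsWithStats(m)
    c=cv2.findContours((L==L[v,u]).astype(np.uint8),0,1)[0][0][:,0]
    P=ray('side',c,.018);h=c[c[:,1]<np.mean(c[:,1])]
    Q=ray('side',h,.018)
    f=LS(lambda p:np.hypot(*(Q-p).T)-.049,Q.mean(0),loss='soft_l1',f_scale=.002)
    print('side',st[L[v,u]],'far-edge fit',f.x,'res',np.abs(f.fun).mean())
g=cv2.GaussianBlur(cv2.cvtColor(T,cv2.COLOR_BGR2GRAY),(0,0),1).astype(float)
bg=cv2.medianBlur(cv2.cvtColor(T,cv2.COLOR_BGR2GRAY),31).astype(float)
for x0,x1 in((200,240),(330,353)):
    d=(bg-g)[205:255,x0:x1];vv,uu=np.where(d>7);Q=ray('top',np.c_[uu+x0,vv+205],.010)
    s=1 if x0==200 else -1
    f=LS(lambda p:np.hypot(*(Q-p).T)-.049,Q.mean(0)+[0,s*.04],loss='soft_l1',f_scale=.002)
    print('top',len(Q),f.x,np.abs(f.fun).mean())
z=lambda *p:np.array(p)/3.+[155,110]
for n,p in(('b',((205,226),(343,220),(203,58),(334,54))),('d',((611,202),(747,209),(620,37),(752,44)))):
    q=z(*p);print(n,'z0',ray('top',q,0).tolist(),'z26',ray('top',q,.026).tolist())
E
```

```text
[ 34  44 173] [ 33  41 173] [ 96   7 174]
143 127
side [252 250  39  30 928] far-edge fit [0.4374 0.1915] res 0.0013643398110010174
side [298 185  30  19 475] far-edge fit [ 0.4341 -0.1825] res 0.0015719288841455237
side [166 250  42  29 910] far-edge fit [0.6308 0.2647] res 0.00105500929164547
side [234 185  32  18 435] far-edge fit [ 0.6191 -0.1101] res 0.0013778294606347965
top 112 [0.4403 0.1897] 0.002038475583215863
top 138 [ 0.4369 -0.1873] 0.0025569231481034423
b z0 [[0.5605632553723054, 0.17321321945427293], [0.5674807153619209, 0.04415149545751142], [0.7223712935182236, 0.17916528889536032], [0.7275147524261618, 0.0546975682330059]] z26 [[0.5561167874963375, 0.16970888455818037], [0.562885119383087, 0.04342950120106616], [0.7144365328594451, 0.175532637995242], [0.7194691079646203, 0.05374821945220397]]
d z0 [[0.5869989256201978, -0.20720057002695466], [0.5815412301567044, -0.33481009283080837], [0.746893922481673, -0.21772822859352195], [0.7412564779084456, -0.3435107714117506]] z26 [[0.5819825518310804, -0.20250386193696082], [0.576642514550173, -0.327362350969469], [0.7384304976686971, -0.21280456295668151], [0.7329145863483515, -0.33587545843437017]]
```

>>> {"name": "jog_arm", "arguments": {"targets": [{"x":30,"y":-34,"z":0,"turn":0,"hand":0.2},{"x":30,"y":-34,"z":0,"turn":0,"hand":0.2},{"x":30,"y":-34,"z":0,"turn":0,"hand":0.2},{"x":30,"y":-34,"z":0,"turn":0,"hand":0.2},{"x":30,"y":-34,"z":0,"turn":0,"hand":0.2}]}}

```text
time_s: 0.6
position: [0.3186, -0.356, 0.231]
tool_rot: [0.979, 0.203, -0.0, -0.0]
ft_force: [2.2, 0.9, -0.1]
gripper_width: 0.0514
grip_force: 0.0
```

>>> {"name": "jog_arm", "arguments": {"targets": [{"x":30,"y":-34,"z":0,"turn":0,"hand":0.2},{"x":30,"y":-34,"z":0,"turn":0,"hand":0.2},{"x":30,"y":-34,"z":0,"turn":0,"hand":0.2},{"x":0,"y":0,"z":0,"turn":8,"hand":0.2},{"x":0,"y":0,"z":0,"turn":8,"hand":0.2}]}}

```text
time_s: 1.1
position: [0.3609, -0.2272, 0.2313]
tool_rot: [0.998, 0.063, -0.0, 0.0]
ft_force: [0.4, -0.3, 0.2]
gripper_width: 0.0513
grip_force: 0.0
```

>>> {"name": "jog_arm", "arguments": {"targets": [{"x":0,"y":0,"z":0,"turn":8,"hand":0.2},{"x":0,"y":0,"z":0,"turn":8,"hand":0.2},{"x":0,"y":0,"z":0,"turn":8,"hand":0.2},{"x":0,"y":0,"z":0,"turn":8,"hand":0.2},{"x":0,"y":0,"z":0,"turn":8,"hand":0.2}]}}

```text
time_s: 1.6
position: [0.3603, -0.2284, 0.2311]
tool_rot: [0.959, -0.283, -0.0, -0.0]
ft_force: [-0.8, -0.1, 0.1]
gripper_width: 0.0513
grip_force: 0.0
```

```bash
cat >> h.py <<'E'
from scipy.spatial.transform import Rotation as R
def pose():
    s=state();X=R.from_quat(s['tool_rot']).as_matrix()[:,0];yaw=np.degrees(np.arctan2(X[1],X[0]))
    print('t',round(s['time_s'],2),'p',np.round(s['position']*1e3,1),'yaw',round(yaw,1),'w',round(s['gripper_width']*1e3,1),'F',np.round(s['ft_force'],2));return s['position'],yaw
E
python3 - <<'E'
from h import *
import pickle
pose();c=calibration('wrist');I=camera('wrist');cv2.imwrite('pics/w1.png',I);pickle.dump(c,open('w1.pkl','wb'));print(c['world_from_camera'].round(3))
E
```

```text
t 1.6 p [ 360.3 -228.4  231.1] yaw -32.9 w 51.3 F [-0.85 -0.08  0.07]
[[-0.543  0.81   0.222  0.416]
 [-0.839 -0.524 -0.143 -0.265]
 [ 0.001 -0.264  0.965  0.375]
 [ 0.     0.     0.     1.   ]]
```

View pics/w1.png

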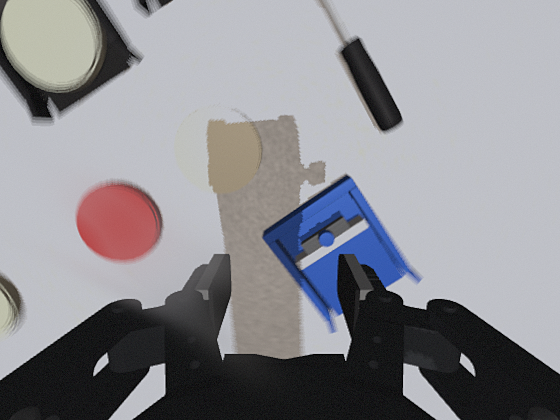

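The wrist view shows the spare at about (219,150), the red decoy at (118,222) and the blue dock at (345,255). Next I'll look at dock_d.

>>> {"name": "jog_arm", "arguments": {"targets": [{"x":41,"y":-9,"z":0,"turn":0,"hand":0.2},{"x":42,"y":-9,"z":0,"turn":0,"hand":0.2},{"x":0,"y":0,"z":0,"turn":-8,"hand":0.2},{"x":0,"y":0,"z":0,"turn":-8,"hand":0.2},{"x":0,"y":0,"z":0,"turn":-8,"hand":0.2}]}}

```text
time_s: 2.15
position: [0.4402, -0.2579, 0.2307]
tool_rot: [0.998, -0.07, -0.0, -0.0]
ft_force: [0.7, -0.0, 0.3]
gripper_width: 0.0511
grip_force: 0.0
```

>>> {"name": "jog_arm", "arguments": {"targets": [{"x":0,"y":0,"z":0,"turn":-6,"hand":0.2},{"x":0,"y":0,"z":0,"turn":0,"hand":0.2},{"x":0,"y":0,"z":0,"turn":0,"hand":0.2}]}}

```text
time_s: 2.45
position: [0.4401, -0.258, 0.2312]
tool_rot: [1.0, -0.023, -0.0, -0.0]
ft_force: [-0.6, -0.3, 0.2]
gripper_width: 0.0515
grip_force: 0.0
```

```bash
python3 - <<'E'
from h import *
import pickle
print('spare2',ray('wrist',[[219,150]],.018,pickle.load(open('w1.pkl','rb'))))
pose();c=calibration('wrist');I=camera('wrist');cv2.imwrite('pics/w2.png',I);pickle.dump(c,open('w2.pkl','wb'))
E
```

```text
spare2 [[ 0.43529825 -0.19186562]]
t 2.45 p [ 440.1 -258.   231.2] yaw -2.7 w 51.5 F [-0.58 -0.3   0.24]
```

View pics/w2.png

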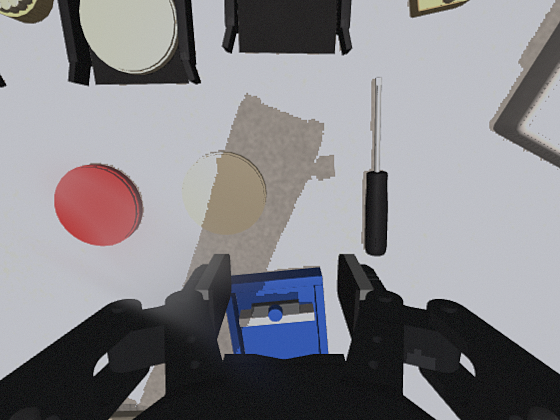

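Dock_d's mouth floor edge runs from (239,53) to (339,53), with outer rail ends at (224,50) and (352,52). The spare is at (224,192) and dock_c's mouth is at about (90–192,83).

```bash
python3 - <<'E'
from h import *
import pickle
np.set_printoptions(precision=4,suppress=True)
c=pickle.load(open('w2.pkl','rb'))
print('spare',ray('wrist',[[224,192]],.018,c),'mouth',ray('wrist',[[239,53],[339,53],[224,53],[352,55]],0,c))
I=cv2.imread('pics/w2.png');m=(I.max(2)<70).astype(np.uint8)
for v in (5,15,25,40,48):
    u=np.where(m[v,205:370])[0]+205;print(v,u[0],u[-1])
z=cv2.resize(I[0:70,205:370],None,fx=4,fy=4,interpolation=cv2.INTER_CUBIC);z=cv2.convertScaleAbs(z,alpha=2.5)
cv2.imwrite('pics/w2z.png',z)
E
```

```text
spare [[ 0.4388 -0.1897]] mouth [[ 0.5866 -0.217 ]
 [ 0.5816 -0.3248]
 [ 0.5874 -0.2008]
 [ 0.5789 -0.3388]]
5 225 350
15 225 349
25 226 349
40 224 350
48 224 351
```

View pics/w2z.png

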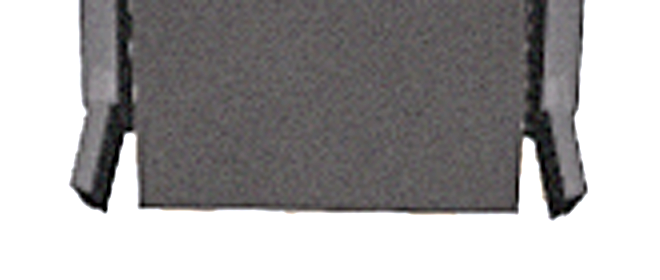

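```bash
python3 - <<'E'
from h import *
import pickle
np.set_printoptions(precision=4,suppress=True)
c=pickle.load(open('w2.pkl','rb'));f=lambda *p:np.array(p)/4.+[205,0]
for p,z in((((140,206),(517,212)),0),(((70,185),(587,192)),.026),(((80,50),(580,50)),.026),(((118,50),(545,50)),.026),(((107,212),(553,216)),0)):
    P=ray('wrist',f(*p),z,c);d=P[0]-P[1];print(z,P.tolist(),'mid',P.mean(0),'w',np.hypot(*d),'yaw',np.degrees(np.arctan2(-d[0],d[1])))
E
```

```text
0 [[0.5880392313159226, -0.21820243996503202], [0.5818130519266532, -0.3196757271389237]] mid [ 0.5849 -0.2689] w 0.10166412011945246 yaw -3.51114214374065
0.026 [[0.5879730417895688, -0.20412308910125826], [0.5803443215517793, -0.33313895929237874]] mid [ 0.5842 -0.2686] w 0.1292412168529781 yaw -3.383964506746489
0.026 [[0.6175108496686755, -0.20947499787720109], [0.6118234779316959, -0.33112837864909067]] mid [ 0.6147 -0.2703] w 0.12178625230503215 yaw -2.6766646509883887
0.026 [[0.6170787419475992, -0.21871781996754902], [0.612221716848726, -0.3226100132507742]] mid [ 0.6147 -0.2707] w 0.10400566579763866 yaw -2.6766646509884127
0 [[0.5869892033581631, -0.20918908188932528], [0.5803746252102977, -0.32938259664566666]] mid [ 0.5837 -0.2693] w 0.12037538632775835 yaw -3.149966160356364
```

>>> {"name": "jog_arm", "arguments": {"targets": [{"x":0,"y":0,"z":0,"turn":7.5,"hand":0.2},{"x":0,"y":0,"z":0,"turn":7.5,"hand":0.2},{"x":0,"y":0,"z":0,"turn":7.5,"hand":0.2},{"x":0,"y":0,"z":0,"turn":7.5,"hand":0.2},{"x":0,"y":0,"z":0,"turn":7.5,"hand":0.2}]}}

```text
time_s: 3.0
position: [0.4402, -0.258, 0.2313]
tool_rot: [0.938, -0.346, 0.0, 0.0]
ft_force: [0.0, 0.2, 0.2]
gripper_width: 0.0514
grip_force: 0.0
```

>>> {"name": "jog_arm", "arguments": {"targets": [{"x":-38,"y":-17,"z":0,"turn":0,"hand":0.2},{"x":-38,"y":-17,"z":0,"turn":0,"hand":0.2},{"x":-38,"y":-16,"z":0,"turn":0,"hand":0.2},{"x":0,"y":0,"z":45,"turn":0,"hand":0.2},{"x":0,"y":0,"z":45,"turn":0,"hand":0.2}]}}

```text
time_s: 3.5
position: [0.3859, -0.1463, 0.1418]
tool_rot: [0.939, -0.343, 0.003, 0.001]
ft_force: [0.2, -1.4, -0.6]
gripper_width: 0.0515
grip_force: 0.0
```

>>> {"name": "jog_arm", "arguments": {"targets": [{"x":0,"y":0,"z":45,"turn":0,"hand":0.2},{"x":0,"y":0,"z":45,"turn":0,"hand":0.2},{"x":0,"y":0,"z":10,"turn":0,"hand":0.2},{"x":0,"y":0,"z":0,"turn":0,"hand":0.2}]}}

```text
time_s: 3.9
position: [0.3844, -0.1459, 0.0408]
tool_rot: [0.939, -0.343, -0.001, -0.0]
ft_force: [0.8, -0.2, 1.0]
gripper_width: 0.0516
grip_force: 0.0
```

```bash
python3 - <<'E'
from h import *
import pickle
pose();c=calibration('wrist');I=camera('wrist');cv2.imwrite('pics/w3.png',I);pickle.dump(c,open('w3.pkl','wb'))
E
```

```text
t 3.9 p [ 384.4 -145.9   40.8] yaw -40.1 w 51.6 F [ 0.77 -0.2   0.96]
```

View pics/w3.png

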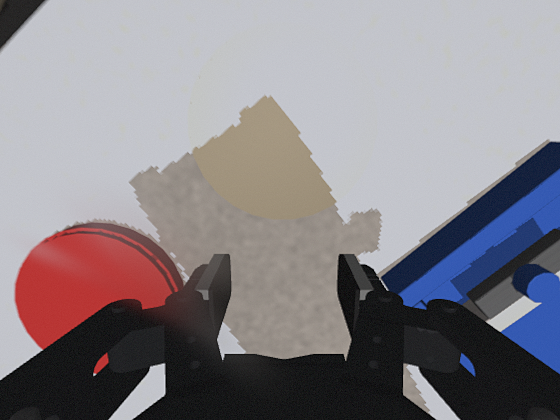

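The spare is centred ahead at about (276,135). The red disc's edge is at (183,275) and the blue corner at (378,275), so I'll check the clearances.

```bash
python3 - <<'E'
from h import *
import pickle
np.set_printoptions(precision=1,suppress=True)
c=pickle.load(open('w3.pkl','rb'));p=np.array([384.4,-145.9]);a=np.radians(-40.1)
B=np.array([[np.cos(a),np.sin(a)],[np.sin(a),-np.cos(a)]])
for n,uv,z in(('spare c',(276,135),.018),('spare near',(277,219),.018),('red edge',(183,275),.018),('red L',(15,290),.018),('blue z0',(378,275),.0),('blue z26',(392,283),.026),('tip',(345,258),.035)):
    q=ray('wrist',[uv],z,c)[0]*1e3;print(n,q,'tool',B@(q-p))
E
```

```text
spare c [ 435.2 -183.8] tool [63.3 -3.7]
spare near [ 400.9 -155.2] tool [18.6 -3.5]
red edge [410.2 -92. ] tool [-15.  -57.9]
red L [466.7 -10.2] tool [ -24.5 -156.8]
blue z0 [ 327.1 -176.7] tool [-24.   60.5]
blue z26 [ 333.5 -181.6] tool [-16.   60.1]
tip [ 366.3 -171.8] tool [ 2.8 31.4]
```

>>> {"name": "jog_arm", "arguments": {"targets": [{"x":0,"y":0,"z":25,"turn":0,"hand":0.2},{"x":0,"y":0,"z":10,"turn":0,"hand":0.2},{"x":5,"y":0,"z":0,"turn":0,"hand":0.2},{"x":10,"y":0,"z":0,"turn":0,"hand":0.2},{"x":10,"y":0,"z":0,"turn":0,"hand":0.2}]}}

```text
time_s: 4.45
position: [0.4054, -0.1633, 0.0074]
tool_rot: [0.939, -0.343, 0.0, 0.0]
ft_force: [-2.1, 2.2, 0.9]
gripper_width: 0.0512
grip_force: 1.3
```

>>> {"name": "jog_arm", "arguments": {"targets": [{"x":12,"y":0,"z":0,"turn":0,"hand":0.2},{"x":12,"y":0,"z":0,"turn":0,"hand":0.2},{"x":12,"y":0,"z":0,"turn":0,"hand":0.2},{"x":12,"y":0,"z":0,"turn":0,"hand":0.2},{"x":12,"y":0,"z":0,"turn":0,"hand":0.2}]}}

```text
time_s: 4.95
position: [0.4509, -0.2017, 0.0065]
tool_rot: [0.939, -0.343, -0.0, -0.0]
ft_force: [-3.9, 3.9, 5.5]
gripper_width: 0.0512
grip_force: 3.4
```

>>> {"name": "jog_arm", "arguments": {"targets": [{"x":12,"y":0,"z":0,"turn":0,"hand":0.2},{"x":12,"y":0,"z":0,"turn":0,"hand":0.2},{"x":12,"y":0,"z":0,"turn":0,"hand":0.2},{"x":8,"y":0,"z":0,"turn":0,"hand":0.2},{"x":5,"y":0,"z":0,"turn":0,"hand":0.2}]}}

```text
time_s: 5.45
position: [0.4883, -0.2332, 0.0064]
tool_rot: [0.939, -0.343, -0.0, -0.0]
ft_force: [-4.7, 3.9, 7.1]
gripper_width: 0.0512
grip_force: 3.8
```

```bash
python3 - <<'E'
from h import *
import pickle
pose();c=calibration('wrist');I=camera('wrist');cv2.imwrite('pics/w4.png',I);pickle.dump(c,open('w4.pkl','wb'))
E
```

```text
t 5.45 p [ 488.3 -233.2    6.4] yaw -40.1 w 51.2 F [-4.74  3.91  7.09]
```

View pics/w4.png

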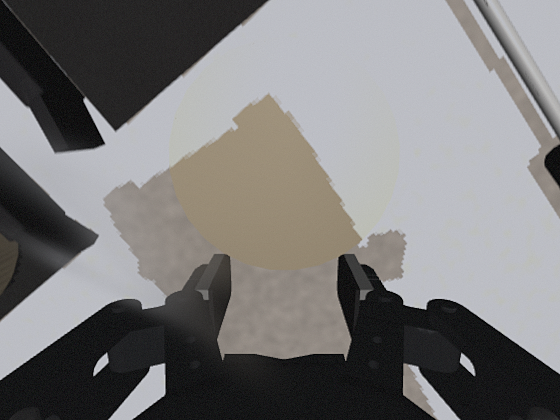

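The disc is centred in the cradle (column 284), with dock_d's mouth ahead and to the left. I'll back off 6 mm, swing about the disc centre and raise slightly, since the fingertips are brushing the desk.

>>> {"name": "jog_arm", "arguments": {"targets": [{"x":-7,"y":0,"z":-2,"turn":0,"hand":0.2},{"x":0.5,"y":7.6,"z":0,"turn":-7.4,"hand":0.2},{"x":0.5,"y":7.6,"z":0,"turn":-7.4,"hand":0.2},{"x":0.5,"y":7.6,"z":0,"turn":-7.4,"hand":0.2},{"x":0.5,"y":7.6,"z":0,"turn":-7.4,"hand":0.2}]}}

```text
time_s: 6.0
position: [0.4692, -0.2557, 0.0086]
tool_rot: [0.996, -0.089, 0.0, 0.0]
ft_force: [0.4, 0.2, -0.3]
gripper_width: 0.0512
grip_force: 0.0
```

>>> {"name": "jog_arm", "arguments": {"targets": [{"x":0.5,"y":7.6,"z":0,"turn":-7.2,"hand":0.2},{"x":0,"y":0,"z":0,"turn":0,"hand":0.2}]}}

```text
time_s: 6.2
position: [0.4682, -0.2642, 0.0085]
tool_rot: [1.0, -0.028, 0.0, 0.0]
ft_force: [-0.1, 0.3, -0.4]
gripper_width: 0.0513
grip_force: 0.0
```

```bash
python3 - <<'E'
from h import *
import pickle
pose();c=calibration('wrist');I=camera('wrist');cv2.imwrite('pics/w5.png',I);pickle.dump(c,open('w5.pkl','wb'))
E
```

```text
t 6.2 p [ 468.2 -264.2    8.5] yaw -3.3 w 51.3 F [-0.12  0.34 -0.35]
```

View pics/w5.png

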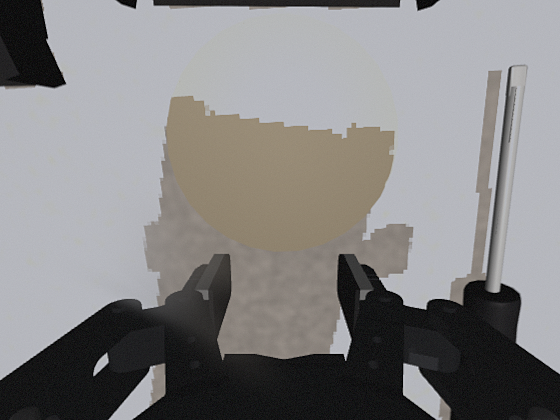

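The disc spans columns 166–394 and dock_d's floor edge runs (153,6)–(400,6).

```bash
python3 - <<'E'
from h import *
import pickle
np.set_printoptions(precision=1,suppress=True)
c=pickle.load(open('w5.pkl','rb'));p=np.array([468.2,-264.2]);a=np.radians(-3.3)
B=np.array([[np.cos(a),np.sin(a)],[np.sin(a),-np.cos(a)]])
for n,uv,z in(('floorL',(153,7),0),('floorR',(400,6),0),('discL',(166,140),.018),('discR',(394,140),.018),('near',(282,250),.018)):
    q=ray('wrist',[uv],z,c)[0]*1e3;print(n,q,'tool',B@(q-p))
E
```

```text
floorL [ 587.1 -215.8] tool [116.  -55.2]
floorR [ 581.6 -320.2] tool [116.4  49.4]
discL [ 532.6 -219.3] tool [ 61.8 -48.6]
discR [ 527.2 -313.5] tool [61.8 45.8]
near [ 481.3 -264.3] tool [13.1 -0.6]
```

>>> {"name": "jog_arm", "arguments": {"targets": [{"x":0,"y":-2,"z":0,"turn":0,"hand":0.2},{"x":6,"y":0,"z":0,"turn":0,"hand":0.2},{"x":10,"y":0,"z":0,"turn":0,"hand":0.2},{"x":10,"y":0,"z":0,"turn":0,"hand":0.2},{"x":10,"y":0,"z":0,"turn":0,"hand":0.2}]}}

```text
time_s: 6.75
position: [0.5055, -0.2628, 0.0082]
tool_rot: [1.0, -0.029, -0.0, -0.0]
ft_force: [-3.5, -0.2, 1.2]
gripper_width: 0.0512
grip_force: 1.4
```

>>> {"name": "jog_arm", "arguments": {"targets": [{"x":8,"y":0,"z":0,"turn":0,"hand":0.2},{"x":8,"y":0,"z":0,"turn":0,"hand":0.2},{"x":8,"y":0,"z":0,"turn":0,"hand":0.2},{"x":8,"y":0,"z":0,"turn":0,"hand":0.2},{"x":6,"y":0,"z":0,"turn":0,"hand":0.2}]}}

```text
time_s: 7.25
position: [0.5434, -0.2652, 0.0083]
tool_rot: [1.0, -0.029, 0.0, -0.0]
ft_force: [-2.4, 1.1, 0.8]
gripper_width: 0.0512
grip_force: 1.2
```

```bash
python3 - <<'E'
from h import *
import pickle
pose()
T=cv2.imread('pics/top0.png');hs=T.min(2)
for n,u,m,a in(('d',687,(.584,-.269),-3.3),('b',268,(.561,.108),2.9)):
    col=T[110:175,int(u/3+155)-6:int(u/3+155)+7].mean((1,2));print(n,[(110+i,int(v)) for i,v in enumerate(col) if 20<i<40])
    for v in(94,97,100,103):
        q=ray('top',[[u/3+155,v/3+110]],0)[0];print(v,(q-m)@[np.cos(np.radians(a)),np.sin(np.radians(a))])
E
```

```text
t 7.25 p [ 543.4 -265.2    8.3] yaw -3.3 w 51.2 F [-2.36  1.13  0.83]
d [(131, 56), (132, 60), (133, 61), (134, 64), (135, 73), (136, 99), (137, 129), (138, 144), (139, 143), (140, 126), (141, 90), (142, 59), (143, 46), (144, 43), (145, 42), (146, 42), (147, 42), (148, 41), (149, 41)]
94 0.10823373414683274
97 0.10531607834028676
100 0.10240006779415274
103 0.09948570111718448
b [(131, 51), (132, 50), (133, 54), (134, 62), (135, 65), (136, 66), (137, 68), (138, 75), (139, 102), (140, 134), (141, 146), (142, 143), (143, 125), (144, 90), (145, 60), (146, 49), (147, 47), (148, 46), (149, 47)]
94 0.1271439914935353
97 0.12422942826950704
100 0.12131650702258412
103 0.11840522636559683
```

>>> {"name": "jog_arm", "arguments": {"targets": [{"x":7,"y":0,"z":0,"turn":0,"hand":0.2},{"x":7,"y":0,"z":0,"turn":0,"hand":0.2},{"x":6,"y":0,"z":0,"turn":0,"hand":0.2},{"x":6,"y":0,"z":0,"turn":0,"hand":0.2},{"x":4,"y":0,"z":0,"turn":0,"hand":0.2}]}}

```text
time_s: 7.75
position: [0.5731, -0.2669, 0.0083]
tool_rot: [1.0, -0.029, 0.0, 0.0]
ft_force: [-2.2, 0.3, -0.6]
gripper_width: 0.0514
grip_force: 1.2
```

>>> {"name": "jog_arm", "arguments": {"targets": [{"x":2,"y":0,"z":0,"turn":0,"hand":0.2},{"x":2,"y":0,"z":0,"turn":0,"hand":0.2}]}}

```text
time_s: 7.95
position: [0.5766, -0.2672, 0.0083]
tool_rot: [1.0, -0.029, -0.0, 0.0]
ft_force: [-2.4, 0.9, 1.6]
gripper_width: 0.0512
grip_force: 1.3
```

```bash
python3 - <<'E'
from h import *
import pickle
pose();c=calibration('wrist');I=camera('wrist');cv2.imwrite('pics/w6.png',I);pickle.dump(c,open('w6.pkl','wb'))
E
```

```text
t 7.95 p [ 576.6 -267.2    8.3] yaw -3.3 w 51.2 F [-2.38  0.92  1.61]
```

View pics/w6.png

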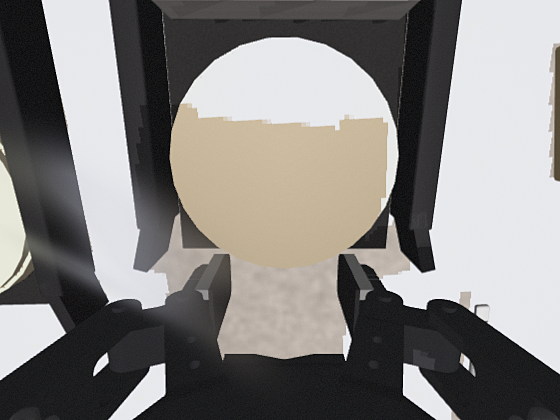

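The disc is inside dock_d, centred at column 284. Its front edge is at (284,38), and the plate's foot is at about (284,18). That was my last picture, so from here I go by numbers.

```bash
python3 - <<'E'
from h import *
import pickle
np.set_printoptions(precision=1,suppress=True)
c=pickle.load(open('w6.pkl','rb'));p=np.array([576.6,-267.2]);a=np.radians(-3.3)
B=np.array([[np.cos(a),np.sin(a)],[np.sin(a),-np.cos(a)]])
for n,uv,z in(('front',(284,38),.018),('near',(284,268),.018),('L',(170,150),.018),('R',(398,150),.018),('plate foot',(284,18),0),('floorL',(182,248),0),('floorR',(387,248),0)):
    q=ray('wrist',[uv],z,c)[0]*1e3;print(n,'tool',B@(q-p))
E
```

```text
front tool [99.7  0.3]
near tool [4.3 0.3]
L tool [ 57.8 -47.2]
R tool [57.8 47.8]
plate foot tool [111.8   0.3]
floorL tool [  7.1 -52.1]
floorR tool [ 7.1 53.3]
```

>>> {"name": "jog_arm", "arguments": {"targets": [{"x":3,"y":0,"z":0,"turn":0,"hand":0.2},{"x":2,"y":0,"z":0,"turn":0,"hand":0.2},{"x":1,"y":0,"z":0,"turn":0,"hand":0.2},{"x":1,"y":0,"z":0,"turn":0,"hand":0.2}]}}

```text
time_s: 8.4
position: [0.5836, -0.2676, 0.0083]
tool_rot: [1.0, -0.029, -0.0, 0.0]
ft_force: [-2.6, 0.0, -0.1]
gripper_width: 0.0512
grip_force: 1.2
```

>>> {"name": "jog_arm", "arguments": {"targets": [{"x":1,"y":0,"z":0,"turn":0,"hand":0.2},{"x":1,"y":0,"z":0,"turn":0,"hand":0.2}]}}

```text
time_s: 8.6
position: [0.5856, -0.2677, 0.0083]
tool_rot: [1.0, -0.029, 0.0, 0.0]
ft_force: [-2.5, 1.0, 0.2]
gripper_width: 0.0515
grip_force: 1.2
```

>>> {"name": "jog_arm", "arguments": {"targets": [{"x":1,"y":0,"z":0,"turn":0,"hand":0.2}]}}

```text
time_s: 8.7
position: [0.5865, -0.2678, 0.0083]
tool_rot: [1.0, -0.029, -0.0, 0.0]
ft_force: [-2.9, 1.1, 0.4]
gripper_width: 0.0515
grip_force: 1.4
```

>>> {"name": "jog_arm", "arguments": {"targets": [{"x":1,"y":0,"z":0,"turn":0,"hand":0.2}]}}

```text
time_s: 8.8
position: [0.5875, -0.2678, 0.0083]
tool_rot: [1.0, -0.029, -0.0, 0.0]
ft_force: [-3.3, 0.5, 0.1]
gripper_width: 0.0514
grip_force: 1.4
```

>>> {"name": "jog_arm", "arguments": {"targets": [{"x":0.7,"y":0,"z":0,"turn":0,"hand":0.2}]}}

```text
time_s: 8.9
position: [0.5882, -0.2679, 0.0083]
tool_rot: [1.0, -0.029, -0.0, 0.0]
ft_force: [-3.1, -0.5, 0.7]
gripper_width: 0.0514
grip_force: 1.4
```

>>> {"name": "jog_arm", "arguments": {"targets": [{"x":0,"y":0,"z":0,"turn":0,"hand":0.2}]}}

```text
time_s: 9.0
position: [0.5883, -0.2679, 0.0083]
tool_rot: [1.0, -0.029, 0.0, 0.0]
ft_force: [-3.6, 0.1, -0.3]
gripper_width: 0.0512
grip_force: 1.2
```

>>> {"name": "jog_arm", "arguments": {"targets": [{"x":0.5,"y":0,"z":0,"turn":0,"hand":0.2}]}}

```text
time_s: 9.1
position: [0.5887, -0.2679, 0.0083]
tool_rot: [1.0, -0.029, -0.0, 0.0]
ft_force: [-3.6, 0.5, -0.7]
gripper_width: 0.0512
grip_force: 1.4
```

>>> {"name": "jog_arm", "arguments": {"targets": [{"x":0.4,"y":0,"z":0,"turn":0,"hand":0.2}]}}

```text
time_s: 9.2
position: [0.5889, -0.2679, 0.0083]
tool_rot: [1.0, -0.029, -0.0, 0.0]
ft_force: [-4.9, 0.2, 1.4]
gripper_width: 0.0513
grip_force: 2.0
```

```bash
python3 - <<'E'
from h import *
import pickle
pose();c=calibration('wrist');I=camera('wrist');cv2.imwrite('pics/w7.png',I);pose()
A=cv2.imread('pics/w6.png')
for J in(A,I): print([int(x) for x in J[0:60:2,280:289].mean((1,2))])
E
```

```text
t 9.2 p [ 588.9 -267.9    8.3] yaw -3.3 w 51.3 F [-4.88  0.17  1.39]
t 9.25 p [ 588.9 -267.9    8.3] yaw -3.3 w 51.3 F [-3.81 -0.1   1.54]
[100, 69, 71, 73, 72, 75, 76, 77, 77, 73, 47, 50, 48, 50, 49, 49, 48, 49, 27, 252, 233, 232, 233, 233, 233, 233, 233, 233, 233, 233]
[13, 104, 197, 234, 232, 233, 233, 233, 233, 233, 233, 233, 233, 234, 209, 80, 77, 78, 70, 199, 234, 233, 232, 233, 233, 233, 233, 233, 233, 233]
```

>>> {"name": "jog_arm", "arguments": {"targets": [{"x":-5,"y":0,"z":0,"turn":0,"hand":0.2},{"x":-35,"y":0,"z":0,"turn":0,"hand":0.2},{"x":0,"y":0,"z":-45,"turn":0,"hand":0.2},{"x":0,"y":0,"z":-45,"turn":0,"hand":0.2},{"x":0,"y":0,"z":-45,"turn":0,"hand":0.2}]}}

```text
time_s: 9.75
position: [0.5492, -0.2654, 0.1453]
tool_rot: [1.0, -0.028, 0.001, 0.0]
ft_force: [1.0, -0.5, 0.3]
gripper_width: 0.0514
grip_force: 0.0
```

>>> {"name": "jog_arm", "arguments": {"targets": [{"x":0,"y":0,"z":-45,"turn":0,"hand":0.2},{"x":0,"y":0,"z":-43,"turn":0,"hand":0.2},{"x":-16,"y":-41,"z":0,"turn":0,"hand":0.2},{"x":-16,"y":-41,"z":0,"turn":0,"hand":0.2},{"x":-16,"y":-41,"z":0,"turn":0,"hand":0.2}]}}

```text
time_s: 10.25
position: [0.5082, -0.1385, 0.2319]
tool_rot: [1.0, -0.029, 0.001, 0.0]
ft_force: [0.3, 0.4, 0.1]
gripper_width: 0.0513
grip_force: 0.0
```

>>> {"name": "jog_arm", "arguments": {"targets": [{"x":-16,"y":-41,"z":0,"turn":0,"hand":0.2},{"x":-16,"y":-41,"z":0,"turn":0,"hand":0.2},{"x":-16,"y":-41,"z":0,"turn":0,"hand":0.2},{"x":-15,"y":-41,"z":0,"turn":0,"hand":0.2},{"x":-15,"y":-41,"z":0,"turn":0,"hand":0.2}]}}

```text
time_s: 10.75
position: [0.4417, 0.0709, 0.2317]
tool_rot: [1.0, -0.028, 0.001, 0.0]
ft_force: [1.9, -0.6, 0.7]
gripper_width: 0.0512
grip_force: 0.0
```

>>> {"name": "jog_arm", "arguments": {"targets": [{"x":-14,"y":-41,"z":0,"turn":0,"hand":0.2},{"x":0,"y":0,"z":0,"turn":0,"hand":0.2},{"x":0,"y":0,"z":0,"turn":0,"hand":0.2}]}}

```text
time_s: 11.05
position: [0.4306, 0.1116, 0.2316]
tool_rot: [1.0, -0.027, 0.001, 0.0]
ft_force: [0.9, -0.8, 0.1]
gripper_width: 0.0513
grip_force: 0.0
```

```bash
cat > look.py <<'E'
from h import *
import pickle,sys
n=sys.argv[1]
p,a=pose();c=calibration('wrist');I=camera('wrist');cv2.imwrite(f'pics/{n}.png',I);pickle.dump((c,p,a),open(f'{n}.pkl','wb'))
E
python3 look.py w8; python3 - <<'E'
from h import *
import pickle
c,p,a=pickle.load(open('w8.pkl','rb'));I=cv2.imread('pics/w8.png')
m=(I.max(2)<75).astype(np.uint8)
n,L,st,ce=cv2.connectedComponentsWithStats(m)
for i in range(1,n):
    if st[i][4]>300: print(st[i],ce[i].round())
# dark runs per row
for v in range(0,100,6):
    d=np.diff(np.r_[0,m[v],0]);print(v,[(int(x),int(y)) for x,y in zip(np.where(d==1)[0],np.where(d==-1)[0]) if y-x>4])
E
```

```text
t 11.05 p [430.6 111.6 231.6] yaw -3.1 w 51.3 F [ 0.85 -0.77  0.11]
[  54    0  144   78 5468] [126.  46.]
[ 212    0  134   74 8057] [276.  32.]
[ 421    0  139   59 4110] [490.  35.]
[   0  165   44   86 2412] [ 16. 211.]
[    0   251   560   169 51991] [291. 362.]
0 []
6 []
12 []
18 []
24 []
30 []
36 []
42 []
48 []
54 []
60 []
66 []
72 []
78 []
84 []
90 []
96 []
```

```bash
python3 - <<'E'
from h import *
import pickle
np.set_printoptions(precision=1,suppress=True)
c,p,a=pickle.load(open('w8.pkl','rb'));I=cv2.imread('pics/w8.png')
m=(I.max(2)<75).astype(int)
for v in (4,20,40,48,52,56,58,60,62,64,66,68,70,72):
    d=np.diff(np.r_[0,m[v,200:360],0]);print(v,[(int(x)+200,int(y)+200) for x,y in zip(np.where(d==1)[0],np.where(d==-1)[0]) if y-x>2])
lab=cv2.cvtColor(cv2.GaussianBlur(I,(0,0),1),cv2.COLOR_BGR2LAB)[...,2].astype(int)
ref=np.median(lab[90:150,250:300]);print('b ref',ref)
k=((lab>ref+5)&(I.max(2)>100)).astype(np.uint8)
n,L,st,ce=cv2.connectedComponentsWithStats(k)
for i in range(1,n):
    if st[i][4]>400: print(st[i],ce[i].round())
E
```

```text
4 [(213, 339)]
20 [(215, 340)]
40 [(218, 341)]
48 [(219, 328), (333, 344)]
52 [(220, 328), (334, 345)]
56 [(220, 230), (233, 328), (335, 343)]
58 [(220, 230), (234, 328), (336, 342)]
60 [(220, 229), (234, 329)]
62 [(219, 229), (234, 312)]
64 [(219, 229), (235, 297)]
66 [(219, 229), (235, 278)]
68 [(219, 228), (235, 264)]
70 [(220, 228), (235, 246)]
72 [(223, 228)]
b ref 132.0
[ 372  140   85   84 5537] [414. 182.]
[ 218  143   43   68 1655] [240. 173.]
```

```bash
python3 - <<'E'
from h import *
import pickle
from scipy.optimize import least_squares as LS
np.set_printoptions(precision=1,suppress=True)
c,p,a=pickle.load(open('w8.pkl','rb'));I=cv2.imread('pics/w8.png')
P=ray('wrist',[[235,71],[328.5,61]],0,c)*1e3;d=P[0]-P[1];print(P,'mid',P.mean(0),'yaw',np.degrees(np.arctan2(-d[0],d[1])),np.hypot(*d))
for v0,v1 in((4,40),):
    Q=ray('wrist',[[213,4],[339,4],[218,40],[341,40]],.026,c)*1e3;print(Q,'mids',Q[:2].mean(0),Q[2:].mean(0))
lab=cv2.cvtColor(cv2.GaussianBlur(I,(0,0),1.5),cv2.COLOR_BGR2LAB)
b=lab[...,2].astype(int)
for t in(134,136,138):
    k=((b>t)&(I.max(2)>100)&(I[...,2].astype(int)-I[...,1]<60)).astype(np.uint8);k[:,340:]=0;k[:100]=0;k[250:]=0
    n,L,st,_=cv2.connectedComponentsWithStats(k);i=1+np.argmax(st[1:,4]);q=np.argwhere(L==i)[:,::-1]
    h=cv2.convexHull(q.astype(np.int32))[:,0]
    (cx,cy),r=cv2.minEnclosingCircle(h);print(t,st[i],cx,cy,r,ray('wrist',[[cx,cy]],.018,c)*1e3)
    E=ray('wrist',h,.018,c)
    f=LS(lambda x:np.hypot(*(E-x).T)-.049,[.44,.19],loss='soft_l1',f_scale=.001);print(f.x*1e3,(f.fun*1e3).round(1))
E
```

```text
[[560.5 157.4]
 [565.   54.8]] mid [562.7 106.1] yaw 2.4819937401589596 102.62761476421797
[[617.  169.5]
 [610.4  47.4]
 [585.4 168.1]
 [578.7  45.7]] mids [613.7 108.5] [582.1 106.9]
134 [ 217  141   45   70 1802] 236.5 175.5 37.822052001953125 [[448.4 163.7]]
[438.9 185.4] [  0.1   0.1   0.1  -0.2  -1.   -3.7 -41.1 -20.9  -2.2   0.1   0.2   0.5
   0.2   0.2   0.4   0.4   0.1   0.4  -0.1]
136 [ 218  143   43   67 1674] 236.0 176.0 36.674339294433594 [[447.9 164.3]]
[438.3 186.9] [  0.1  -0.   -0.3  -0.3  -1.   -3.8 -40.3 -20.1  -1.3  -0.    0.4   0.5
   0.6   0.6   0.6   0.1   0.    0.2]
138 [ 219  144   41   65 1494] 236.5 176.0 35.556392669677734 [[447.9 163.8]]
[437.8 188.2] [  0.2  -0.1  -0.   -0.5  -0.9  -2.8 -39.1 -19.2  -1.4   0.1   0.    0.3
   0.2   0.7   0.4   0.5   0.5   0.3   0.2]
```

>>> {"name": "jog_arm", "arguments": {"targets": [{"x":0,"y":0,"z":0,"turn":8.2,"hand":0.2},{"x":0,"y":0,"z":0,"turn":8.2,"hand":0.2},{"x":0,"y":0,"z":0,"turn":8.2,"hand":0.2},{"x":0,"y":0,"z":0,"turn":8.2,"hand":0.2},{"x":0,"y":0,"z":0,"turn":8.2,"hand":0.2}]}}

```text
time_s: 11.6
position: [0.4303, 0.1106, 0.2322]
tool_rot: [0.942, -0.334, 0.001, -0.001]
ft_force: [-0.0, -0.0, 0.4]
gripper_width: 0.0517
grip_force: 0.0
```

>>> {"name": "jog_arm", "arguments": {"targets": [{"x":0,"y":0,"z":0,"turn":8.2,"hand":0.2},{"x":-41,"y":-18,"z":0,"turn":0,"hand":0.2},{"x":-41,"y":-18,"z":0,"turn":0,"hand":0.2},{"x":-42,"y":-18,"z":0,"turn":0,"hand":0.2},{"x":0,"y":0,"z":45,"turn":0,"hand":0.2}]}}

```text
time_s: 12.1
position: [0.3736, 0.2403, 0.1943]
tool_rot: [0.936, -0.353, 0.004, -0.006]
ft_force: [-5.2, 30.0, -23.1]
gripper_width: 0.0511
grip_force: 0.0
```

>>> {"name": "jog_arm", "arguments": {"targets": [{"x":0,"y":0,"z":45,"turn":0,"hand":0.2},{"x":0,"y":0,"z":45,"turn":0,"hand":0.2},{"x":0,"y":0,"z":30,"turn":0,"hand":0.2},{"x":0,"y":0,"z":0,"turn":0,"hand":0.2}]}}

```text
time_s: 12.5
position: [0.3362, 0.2087, 0.1002]
tool_rot: [0.933, -0.358, 0.014, -0.017]
ft_force: [-0.4, -0.3, 1.0]
gripper_width: 0.0513
grip_force: 0.0
```

```bash
python3 look.py w9; python3 - <<'E'
from h import *
import pickle
np.set_printoptions(precision=1,suppress=True)
c,p,a=pickle.load(open('w9.pkl','rb'));I=cv2.imread('pics/w9.png')
b=cv2.cvtColor(cv2.GaussianBlur(I,(0,0),1.5),cv2.COLOR_BGR2LAB)[...,2].astype(int)
print(b[60:260:20,120:440:20])
E
```

```text
t 12.5 p [336.2 208.7 100.2] yaw -42.0 w 51.3 F [-0.45 -0.33  1.01]
[[126 125 133 131 130 129 127 126 125 125 125 125 125 126 125 125]
 [125 125 133 131 130 128 127 125 125 125 127 125 125 127 126 127]
 [125 125 132 131 129 128 126 125 126 125 125 127 125 128 127 126]
 [125 125 132 131 129 128 126 140 129 125 126 125 126 126 125 125]
 [125 125 126 131 129 128 126 139 132 130 125 125 125 125 125 125]
 [125 125 125 125 129 128 138 133 133 132 131 125 125 125 125 125]
 [125 125 125 125 125 132 133 132 132 132 132 131 125 125 125 126]
 [125 125 125 125 132 132 132 133 132 133 132 133 133 125 125 125]
 [125 125 125 125 132 132 132 132 132 132 132 132 132 127 125 125]
 [125 125 125 125 125 125 132 133 132 132 132 132 133 133 126 125]]
```

```bash
python3 - <<'E'
from h import *
pose();s=state();print(s['q'].round(2) if hasattr(s['q'],'round') else s['q'],s['tool_rot'])
E
```

```text
t 12.55 p [337.8 210.1 102. ] yaw -41.9 w 51.1 F [-0.52  0.56  0.44]
[ 1.08 -0.5  -1.47  2.16 -0.58  1.07 -2.39] [ 0.93361515 -0.35754273  0.01436307 -0.01787861]
```

>>> {"name": "jog_arm", "arguments": {"targets": [{"x":8,"y":-22,"z":-30,"turn":0,"hand":0.2},{"x":8,"y":-22,"z":-30,"turn":0,"hand":0.2},{"x":8,"y":-22,"z":-30,"turn":0,"hand":0.2},{"x":0,"y":0,"z":0,"turn":-8,"hand":0.2},{"x":0,"y":0,"z":0,"turn":-8,"hand":0.2}]}}

```text
time_s: 13.05
position: [0.3937, 0.2396, 0.201]
tool_rot: [0.975, -0.221, 0.021, -0.019]
ft_force: [-0.5, -0.8, -0.1]
gripper_width: 0.0508
grip_force: 0.0
```

```bash
python3 - <<'E'
from h import *
pose();s=state();print(np.round(s['q'],2),np.round(s['tool_rot'],4))
E
```

```text
t 13.05 p [393.7 239.6 201. ] yaw -25.6 w 50.8 F [-0.53 -0.82 -0.13]
[ 1.19 -0.5  -1.47  1.91 -0.53  1.27 -2.14] [ 0.9749 -0.2209  0.0207 -0.0186]
```

>>> {"name": "jog_arm", "arguments": {"targets": [{"x":22,"y":-33,"z":-8,"turn":0,"hand":0.2},{"x":22,"y":-33,"z":-8,"turn":0,"hand":0.2},{"x":22,"y":-33,"z":-8,"turn":0,"hand":0.2},{"x":22,"y":-33,"z":-8,"turn":0,"hand":0.2},{"x":22,"y":-33,"z":-8,"turn":0,"hand":0.2}]}}

```text
time_s: 13.55
position: [0.4557, 0.2744, 0.302]
tool_rot: [0.972, -0.223, 0.059, -0.055]
ft_force: [-0.4, -0.4, -0.1]
gripper_width: 0.0513
grip_force: 0.0
```

```bash
cat > q.py <<'E'
from h import *
pose();s=state();print(np.round(s['q'],2),np.round(s['tool_rot'],4))
E
python3 q.py
```

```text
t 13.55 p [455.7 274.4 302. ] yaw -26.2 w 51.3 F [-0.39 -0.41 -0.09]
[ 1.29 -0.5  -1.47  1.68 -0.56  1.38 -2.15] [ 0.9715 -0.2227  0.0586 -0.0554]
```

>>> {"name": "jog_arm", "arguments": {"targets": [{"x":18,"y":42,"z":0,"turn":0,"hand":0.2},{"x":18,"y":42,"z":0,"turn":0,"hand":0.2},{"x":18,"y":42,"z":0,"turn":0,"hand":0.2},{"x":18,"y":42,"z":0,"turn":0,"hand":0.2},{"x":18,"y":42,"z":0,"turn":0,"hand":0.2}]}}

```text
time_s: 14.05
position: [0.4458, 0.0443, 0.2808]
tool_rot: [0.972, -0.223, 0.058, -0.055]
ft_force: [0.1, -1.2, 0.7]
gripper_width: 0.0516
grip_force: 0.0
```

```bash
python3 q.py
```

```text
t 14.05 p [445.8  44.3 280.8] yaw -26.2 w 51.6 F [ 0.1  -1.21  0.65]
[ 1.21 -0.35 -1.08  1.88 -0.42  1.31 -1.8 ] [ 0.9715 -0.223   0.0581 -0.0549]
```

```bash
cat > mv.py <<'E'
from h import *
import sys
p,a=pose();s=state();M=R.from_quat(s['tool_rot']).as_matrix();print('q',np.round(s['q'],2),'toolz',M[:,2].round(3))
c=p*1e3
for w in sys.argv[1:]:
    w=np.array(eval(w),float);d=M.T@(w-c);n=np.ceil(np.linalg.norm(d)/46);print(w,'tool',d.round(1),'rows',n,'each',(d/n).round(1));c=w
E
python3 mv.py "(410,-235,270)" "(650,-300,270)" "(716,-100,270)" "(716,80,270)" "(640,290,270)" "(430,250,250)"
```

```text
t 14.05 p [445.8  44.3 280.8] yaw -26.2 w 51.6 F [ 0.1  -1.21  0.65]
q [ 1.21 -0.35 -1.08  1.88 -0.42  1.31 -1.8 ] toolz [ 0.137  0.081 -0.987]
[ 410. -235.  270.] tool [ 89.8 266.5 -16.8] rows 7.0 each [12.8 38.1 -2.4]
[ 650. -300.  270.] tool [243.1 -44.3  27.7] rows 6.0 each [40.5 -7.4  4.6]
[ 716. -100.  270.] tool [ -28.9 -207.1   25.2] rows 5.0 each [ -5.8 -41.4   5. ]
[716.  80. 270.] tool [ -79.1 -161.    14.5] rows 4.0 each [-19.8 -40.3   3.6]
[640. 290. 270.] tool [-160.3 -155.4    6.5] rows 5.0 each [-32.1 -31.1   1.3]
[430. 250. 250.] tool [-171.9  128.1  -12.3] rows 5.0 each [-34.4  25.6  -2.5]
```

>>> {"name": "jog_arm", "arguments": {"targets": [{"x":13,"y":38,"z":-2,"turn":0,"hand":0.2},{"x":13,"y":38,"z":-2,"turn":0,"hand":0.2},{"x":13,"y":38,"z":-2,"turn":0,"hand":0.2},{"x":13,"y":38,"z":-2,"turn":0,"hand":0.2},{"x":13,"y":38,"z":-2,"turn":0,"hand":0.2}]}}

```text
time_s: 14.55
position: [0.421, -0.1559, 0.2713]
tool_rot: [0.971, -0.224, 0.058, -0.054]
ft_force: [0.2, -0.5, 0.8]
gripper_width: 0.0515
grip_force: 0.0
```

>>> {"name": "jog_arm", "arguments": {"targets": [{"x":13,"y":38,"z":-2,"turn":0,"hand":0.2},{"x":13,"y":38,"z":-2,"turn":0,"hand":0.2},{"x":40,"y":-7,"z":4,"turn":0,"hand":0.2},{"x":40,"y":-7,"z":4,"turn":0,"hand":0.2},{"x":40,"y":-7,"z":4,"turn":0,"hand":0.2}]}}

```text
time_s: 15.05
position: [0.5303, -0.2693, 0.2681]
tool_rot: [0.971, -0.226, 0.058, -0.054]
ft_force: [-0.7, -0.6, 0.6]
gripper_width: 0.0513
grip_force: 0.0
```

>>> {"name": "jog_arm", "arguments": {"targets": [{"x":40,"y":-7,"z":4,"turn":0,"hand":0.2},{"x":40,"y":-7,"z":4,"turn":0,"hand":0.2},{"x":40,"y":-7,"z":4,"turn":0,"hand":0.2}]}}

```text
time_s: 15.35
position: [0.648, -0.3021, 0.2684]
tool_rot: [0.971, -0.225, 0.057, -0.054]
ft_force: [0.2, -1.0, 1.2]
gripper_width: 0.0516
grip_force: 0.0
```

```bash
python3 mv.py "(716,-100,270)" "(716,80,270)" "(640,290,270)" "(430,250,250)"
```

```text
t 15.35 p [ 648.  -302.1  268.4] yaw -26.5 w 51.6 F [ 0.16 -1.03  1.18]
q [ 0.94  0.58 -0.81  1.19  0.3   1.42 -1.82] toolz [ 0.136  0.08  -0.988]
[ 716. -100.  270.] tool [ -29.  -209.9   23.8] rows 5.0 each [ -5.8 -42.    4.8]
[716.  80. 270.] tool [ -79.9 -160.7   14.3] rows 4.0 each [-20.  -40.2   3.6]
[640. 290. 270.] tool [-161.  -154.6    6.4] rows 5.0 each [-32.2 -30.9   1.3]
[430. 250. 250.] tool [-171.3  128.9  -11.9] rows 5.0 each [-34.3  25.8  -2.4]
```

>>> {"name": "jog_arm", "arguments": {"targets": [{"x":-6,"y":-42,"z":5,"turn":0,"hand":0.2},{"x":-6,"y":-42,"z":5,"turn":0,"hand":0.2},{"x":-6,"y":-42,"z":5,"turn":0,"hand":0.2},{"x":-6,"y":-42,"z":5,"turn":0,"hand":0.2},{"x":-6,"y":-42,"z":4,"turn":0,"hand":0.2}]}}

```text
time_s: 15.85
position: [0.7138, -0.0968, 0.2704]
tool_rot: [0.971, -0.225, 0.058, -0.055]
ft_force: [1.4, -0.5, -0.2]
gripper_width: 0.0514
grip_force: 0.0
```

>>> {"name": "jog_arm", "arguments": {"targets": [{"x":-20,"y":-40,"z":3,"turn":0,"hand":0.2},{"x":-20,"y":-40,"z":3,"turn":0,"hand":0.2},{"x":-20,"y":-40,"z":3,"turn":0,"hand":0.2},{"x":-20,"y":-40,"z":3,"turn":0,"hand":0.2}]}}

```text
time_s: 16.25
position: [0.7124, 0.0829, 0.273]
tool_rot: [0.971, -0.225, 0.058, -0.055]
ft_force: [-0.1, -0.5, 1.1]
gripper_width: 0.0511
grip_force: 0.0
```

```bash
python3 mv.py "(640,290,270)" "(430,250,250)"
```

```text
t 16.25 p [712.4  82.9 273. ] yaw -26.4 w 51.1 F [-0.11 -0.53  1.13]
q [ 0.41  0.55 -0.86  1.24  0.38  1.37 -2.42] toolz [ 0.137  0.08  -0.987]
[640. 290. 270.] tool [-156.6 -153.3    9.7] rows 5.0 each [-31.3 -30.7   1.9]
[430. 250. 250.] tool [-171.3  128.8  -12.2] rows 5.0 each [-34.3  25.8  -2.4]
```

>>> {"name": "jog_arm", "arguments": {"targets": [{"x":0,"y":0,"z":0,"turn":-8,"hand":0.2},{"x":0,"y":0,"z":0,"turn":-8,"hand":0.2},{"x":0,"y":0,"z":0,"turn":-8,"hand":0.2},{"x":0,"y":0,"z":0,"turn":-8,"hand":0.2},{"x":0,"y":0,"z":0,"turn":-8,"hand":0.2}]}}

```text
time_s: 16.75
position: [0.7126, 0.0812, 0.2728]
tool_rot: [0.989, 0.123, 0.073, -0.032]
ft_force: [0.0, -0.2, -0.9]
gripper_width: 0.0514
grip_force: 0.0
```

>>> {"name": "jog_arm", "arguments": {"targets": [{"x":0,"y":0,"z":0,"turn":-8,"hand":0.2},{"x":0,"y":0,"z":0,"turn":-8,"hand":0.2},{"x":0,"y":0,"z":0,"turn":-8,"hand":0.2},{"x":0,"y":0,"z":0,"turn":-8,"hand":0.2},{"x":0,"y":0,"z":0,"turn":-8,"hand":0.2}]}}

```text
time_s: 17.25
position: [0.7126, 0.081, 0.2726]
tool_rot: [0.887, 0.454, 0.079, -0.005]
ft_force: [-0.1, 0.2, -0.6]
gripper_width: 0.0512
grip_force: 0.0
```

>>> {"name": "jog_arm", "arguments": {"targets": [{"x":0,"y":0,"z":0,"turn":-8,"hand":0.2},{"x":0,"y":0,"z":0,"turn":-8,"hand":0.2},{"x":0,"y":0,"z":0,"turn":-8,"hand":0.2},{"x":0,"y":0,"z":0,"turn":-8,"hand":0.2},{"x":0,"y":0,"z":0,"turn":-8,"hand":0.2}]}}

```text
time_s: 17.75
position: [0.7126, 0.0809, 0.2725]
tool_rot: [0.679, 0.73, 0.076, 0.022]
ft_force: [0.6, -0.4, -0.2]
gripper_width: 0.0513
grip_force: 0.0
```

>>> {"name": "jog_arm", "arguments": {"targets": [{"x":0,"y":0,"z":0,"turn":-8,"hand":0.2},{"x":0,"y":0,"z":0,"turn":-8,"hand":0.2},{"x":0,"y":0,"z":0,"turn":-8,"hand":0.2},{"x":0,"y":0,"z":0,"turn":-8,"hand":0.2}]}}

```text
time_s: 18.15
position: [0.7126, 0.0808, 0.2723]
tool_rot: [0.451, 0.889, 0.067, 0.042]
ft_force: [0.2, -0.4, -0.2]
gripper_width: 0.0515
grip_force: 0.0
```

```bash
python3 mv.py "(640,290,270)" "(430,290,250)" "(395,245,200)"
```

```text
t 18.15 p [712.6  80.8 272.3] yaw 126.1 w 51.5 F [ 0.18 -0.38 -0.21]
q [ 0.6   0.75 -1.31  1.23  0.73  1.49  0.08] toolz [ 0.136  0.081 -0.987]
[640. 290. 270.] tool [211.8  63.9   9.3] rows 5.0 each [42.4 12.8  1.9]
[430. 290. 250.] tool [ 124.  -170.4   -8.7] rows 5.0 each [ 24.8 -34.1  -1.7]
[395. 245. 200.] tool [-15. -62.  41.] rows 2.0 each [ -7.5 -31.   20.5]
```

```bash
python3 mv.py "(440,20,270)" "(410,-235,270)" "(640,-290,270)" "(716,-100,270)" "(716,80,270)"  "(640,290,270)"
```

```text
t 18.15 p [712.6  80.8 272.3] yaw 126.1 w 51.5 F [ 0.18 -0.38 -0.21]
q [ 0.6   0.75 -1.31  1.23  0.73  1.49  0.08] toolz [ 0.136  0.081 -0.987]
[440.  20. 270.] tool [ 111.5 -253.   -39.6] rows 7.0 each [ 15.9 -36.1  -5.7]
[ 410. -235.  270.] tool [-188.3 -172.8  -24.6] rows 6.0 each [-31.4 -28.8  -4.1]
[ 640. -290.  270.] tool [-179.9  151.1   26.8] rows 6.0 each [-30.   25.2   4.5]
[ 716. -100.  270.] tool [108.7 171.5  25.6] rows 5.0 each [21.7 34.3  5.1]
[716.  80. 270.] tool [145.4 105.1  14.5] rows 4.0 each [36.4 26.3  3.6]
[640. 290. 270.] tool [214.4  62.    6.6] rows 5.0 each [42.9 12.4  1.3]
```

>>> {"name": "jog_arm", "arguments": {"targets": [{"x":16,"y":-36,"z":-6,"turn":0,"hand":0.2},{"x":16,"y":-36,"z":-6,"turn":0,"hand":0.2},{"x":16,"y":-36,"z":-6,"turn":0,"hand":0.2},{"x":16,"y":-36,"z":-6,"turn":0,"hand":0.2},{"x":16,"y":-36,"z":-6,"turn":0,"hand":0.2}]}}

```text
time_s: 18.65
position: [0.5281, 0.0415, 0.2755]
tool_rot: [0.451, 0.889, 0.068, 0.041]
ft_force: [-1.6, 0.8, 2.4]
gripper_width: 0.0509
grip_force: 0.0
```

>>> {"name": "jog_arm", "arguments": {"targets": [{"x":16,"y":-36,"z":-6,"turn":0,"hand":0.2},{"x":16,"y":-36,"z":-6,"turn":0,"hand":0.2},{"x":-31,"y":-29,"z":-4,"turn":0,"hand":0.2},{"x":-31,"y":-29,"z":-4,"turn":0,"hand":0.2},{"x":-31,"y":-29,"z":-4,"turn":0,"hand":0.2}]}}

```text
time_s: 19.15
position: [0.4699, -0.0976, 0.279]
tool_rot: [0.448, 0.892, 0.054, 0.031]
ft_force: [0.4, -0.3, -0.1]
gripper_width: 0.0512
grip_force: 0.0
```

>>> {"name": "jog_arm", "arguments": {"targets": [{"x":-31,"y":-29,"z":-4,"turn":0,"hand":0.2},{"x":-31,"y":-29,"z":-4,"turn":0,"hand":0.2},{"x":-31,"y":-29,"z":-4,"turn":0,"hand":0.2},{"x":-30,"y":25,"z":4,"turn":0,"hand":0.2},{"x":-30,"y":25,"z":4,"turn":0,"hand":0.2}]}}

```text
time_s: 19.65
position: [0.5315, -0.2452, 0.277]
tool_rot: [0.452, 0.89, 0.055, 0.03]
ft_force: [0.7, 0.3, 1.8]
gripper_width: 0.0513
grip_force: 0.0
```

```bash
python3 mv.py "(640,-290,270)" "(716,-100,270)" "(716,80,270)"  "(640,290,270)"
```

```text
t 19.65 p [ 531.5 -245.2  277. ] yaw 126.1 w 51.3 F [0.67 0.26 1.81]
q [ 1.28  0.35 -1.07  1.52  0.22  1.37  0.84] toolz [ 0.103  0.071 -0.992]
[ 640. -290.  270.] tool [-100.1   59.8   15. ] rows 3.0 each [-33.4  19.9   5. ]
[ 716. -100.  270.] tool [108.7 172.1  21.3] rows 5.0 each [21.7 34.4  4.3]
[716.  80. 270.] tool [145.4 105.4  12.8] rows 4.0 each [36.3 26.3  3.2]
[640. 290. 270.] tool [214.4  62.    7.1] rows 5.0 each [42.9 12.4  1.4]
```

>>> {"name": "jog_arm", "arguments": {"targets": [{"x":-33,"y":20,"z":5,"turn":0,"hand":0.2},{"x":-33,"y":20,"z":5,"turn":0,"hand":0.2},{"x":-33,"y":20,"z":5,"turn":0,"hand":0.2},{"x":22,"y":34,"z":4,"turn":0,"hand":0.2},{"x":22,"y":34,"z":4,"turn":0,"hand":0.2}]}}

```text
time_s: 20.15
position: [0.6694, -0.2085, 0.2687]
tool_rot: [0.451, 0.891, 0.056, 0.028]
ft_force: [0.1, 0.9, -0.4]
gripper_width: 0.0514
grip_force: 0.0
```

>>> {"name": "jog_arm", "arguments": {"targets": [{"x":22,"y":34,"z":4,"turn":0,"hand":0.2},{"x":22,"y":34,"z":4,"turn":0,"hand":0.2},{"x":22,"y":34,"z":4,"turn":0,"hand":0.2},{"x":36,"y":26,"z":3,"turn":0,"hand":0.2},{"x":36,"y":26,"z":3,"turn":0,"hand":0.2}]}}

```text
time_s: 20.65
position: [0.7111, -0.0032, 0.2713]
tool_rot: [0.45, 0.891, 0.056, 0.029]
ft_force: [0.3, 0.4, 0.5]
gripper_width: 0.0511
grip_force: 0.0
```

>>> {"name": "jog_arm", "arguments": {"targets": [{"x":36,"y":26,"z":3,"turn":0,"hand":0.2},{"x":36,"y":26,"z":3,"turn":0,"hand":0.2},{"x":43,"y":12,"z":1,"turn":0,"hand":0.2},{"x":43,"y":12,"z":1,"turn":0,"hand":0.2},{"x":43,"y":12,"z":1,"turn":0,"hand":0.2}]}}

```text
time_s: 21.15
position: [0.6617, 0.2113, 0.2735]
tool_rot: [0.449, 0.891, 0.056, 0.029]
ft_force: [1.6, 0.2, 0.4]
gripper_width: 0.0515
grip_force: 0.0
```

>>> {"name": "jog_arm", "arguments": {"targets": [{"x":43,"y":12,"z":1,"turn":0,"hand":0.2},{"x":43,"y":12,"z":1,"turn":0,"hand":0.2}]}}

```text
time_s: 21.35
position: [0.6298, 0.2947, 0.2745]
tool_rot: [0.45, 0.891, 0.056, 0.029]
ft_force: [0.9, -0.2, 0.0]
gripper_width: 0.0512
grip_force: 0.0
```

```bash
python3 mv.py "(500,290,200)" "(398,243,120)" "(398,243,13)"
```

```text
t 21.35 p [629.8 294.7 274.5] yaw 126.4 w 51.2 F [ 0.9  -0.24  0.02]
q [ 0.16  0.56 -1.01  1.28  0.49  1.42 -0.15] toolz [ 0.103  0.073 -0.992]
[500. 290. 200.] tool [  73.5 -115.8   60.2] rows 4.0 each [ 18.4 -28.9  15. ]
[398. 243. 120.] tool [  23.  -119.2   65.4] rows 3.0 each [  7.7 -39.7  21.8]
[398. 243.  13.] tool [  0.2 -13.5 106.1] rows 3.0 each [ 0.1 -4.5 35.4]
```

>>> {"name": "jog_arm", "arguments": {"targets": [{"x":18,"y":-29,"z":15,"turn":0,"hand":0.2},{"x":18,"y":-29,"z":15,"turn":0,"hand":0.2},{"x":18,"y":-29,"z":15,"turn":0,"hand":0.2},{"x":18,"y":-29,"z":15,"turn":0,"hand":0.2}]}}

```text
time_s: 21.75
position: [0.5002, 0.2874, 0.1996]
tool_rot: [0.449, 0.891, 0.056, 0.029]
ft_force: [-0.0, 0.6, 0.5]
gripper_width: 0.0512
grip_force: 0.0
```

```bash
python3 mv.py "(398,243,120)" "(398,243,13)"
```

```text
t 21.75 p [500.2 287.4 199.6] yaw 126.5 w 51.2 F [-0.03  0.61  0.48]
q [ 0.35  0.34 -1.12  1.71  0.35  1.17 -0.21] toolz [ 0.103  0.074 -0.992]
[398. 243. 120.] tool [  25.2 -117.7   65.2] rows 3.0 each [  8.4 -39.2  21.7]
[398. 243.  13.] tool [  0.2 -13.6 106.1] rows 3.0 each [ 0.1 -4.5 35.4]
```

>>> {"name": "jog_arm", "arguments": {"targets": [{"x":8,"y":-39,"z":22,"turn":0,"hand":0.2},{"x":8,"y":-39,"z":22,"turn":0,"hand":0.2},{"x":9,"y":-39,"z":21,"turn":0,"hand":0.2}]}}

```text
time_s: 22.05
position: [0.3988, 0.243, 0.1203]
tool_rot: [0.449, 0.891, 0.057, 0.029]
ft_force: [-0.4, 0.8, 1.6]
gripper_width: 0.0511
grip_force: 0.0
```

```bash
python3 mv.py "(398,243,30)" "(398,243,9.5)"
```

```text
t 22.05 p [398.8 243.  120.3] yaw 126.5 w 51.1 F [-0.45  0.82  1.56]
q [ 0.59  0.11 -1.26  2.05  0.13  0.93 -0.09] toolz [ 0.103  0.075 -0.992]
[398. 243.  30.] tool [  0.6 -12.1  89.5] rows 2.0 each [ 0.3 -6.  44.7]
[398.  243.    9.5] tool [ 0.  -2.6 20.3] rows 1.0 each [ 0.  -2.6 20.3]
```

>>> {"name": "jog_arm", "arguments": {"targets": [{"x":0,"y":-6,"z":45,"turn":0,"hand":0.2},{"x":0,"y":-6,"z":45,"turn":0,"hand":0.2},{"x":0,"y":-2.5,"z":20,"turn":0,"hand":0.2},{"x":0,"y":0,"z":0,"turn":0,"hand":0.2}]}}

```text
time_s: 22.45
position: [0.3979, 0.2425, 0.0078]
tool_rot: [0.449, 0.892, 0.055, 0.028]
ft_force: [0.4, 0.4, -0.5]
gripper_width: 0.0511
grip_force: 0.0
```

```bash
python3 mv.py "(398,243,9.5)" "(472,147,9.5)"; python3 - <<'E'
from h import *
I=camera('top');cv2.imwrite('pics/t2.png',I)
E
```

```text
t 22.45 p [397.9 242.5   7.8] yaw 126.6 w 51.1 F [ 0.35  0.43 -0.47]
q [ 0.34  0.37 -1.07  2.15  0.49  0.74 -0.39] toolz [ 0.099  0.073 -0.992]
[398.  243.    9.5] tool [ 0.3  0.6 -1.6] rows 1.0 each [ 0.3  0.6 -1.6]
[472.  147.    9.5] tool [-121.2    2.2    0.3] rows 3.0 each [-40.4   0.7   0.1]
```

>>> {"name": "jog_arm", "arguments": {"targets": [{"x":-8,"y":0.2,"z":-0.5,"turn":0,"hand":0.2},{"x":-8,"y":0.2,"z":0,"turn":0,"hand":0.2},{"x":-10,"y":0.2,"z":0,"turn":0,"hand":0.2},{"x":-10,"y":0.2,"z":0,"turn":0,"hand":0.2},{"x":-10,"y":0.2,"z":0,"turn":0,"hand":0.2}]}}

```text
time_s: 23.0
position: [0.4268, 0.2076, 0.0108]
tool_rot: [0.447, 0.892, 0.057, 0.029]
ft_force: [-4.1, 4.7, 6.5]
gripper_width: 0.0516
grip_force: 3.7
```

>>> {"name": "jog_arm", "arguments": {"targets": [{"x":-12,"y":0.2,"z":0,"turn":0,"hand":0.2},{"x":-12,"y":0.2,"z":0,"turn":0,"hand":0.2},{"x":-12,"y":0.2,"z":0,"turn":0,"hand":0.2},{"x":-12,"y":0.2,"z":0,"turn":0,"hand":0.2}]}}

```text
time_s: 23.4
position: [0.4561, 0.1693, 0.0108]
tool_rot: [0.447, 0.892, 0.057, 0.029]
ft_force: [-2.7, 4.3, 4.6]
gripper_width: 0.0513
grip_force: 3.5
```

```bash
python3 mv.py "(473,146,8.5)"
```

```text
t 23.4 p [456.1 169.3  10.8] yaw 126.8 w 51.3 F [-2.72  4.34  4.61]
q [ 0.51  0.41 -1.04  2.1   0.49  0.76 -0.17] toolz [ 0.103  0.075 -0.992]
[473.  146.    8.5] tool [-28.8  -0.7   2.3] rows 1.0 each [-28.8  -0.7   2.3]
```

>>> {"name": "jog_arm", "arguments": {"targets": [{"x":-9,"y":0,"z":-1.5,"turn":0,"hand":0.2},{"x":-9,"y":0,"z":0,"turn":0,"hand":0.2},{"x":-7,"y":-0.5,"z":0,"turn":0,"hand":0.2},{"x":-4,"y":0,"z":0,"turn":0,"hand":0.2},{"x":0,"y":0,"z":0,"turn":0,"hand":0.2}]}}

```text
time_s: 23.9
position: [0.4722, 0.1451, 0.0115]
tool_rot: [0.447, 0.892, 0.056, 0.029]
ft_force: [-0.0, -1.6, 2.8]
gripper_width: 0.0509
grip_force: 1.6
```

```bash
python3 mv.py "(473,146,8.5)"; python3 - <<'E'
from h import *
from scipy.optimize import least_squares as LS
np.set_printoptions(precision=1,suppress=True)
S=camera('side');cv2.imwrite('pics/s3.png',S)
lab=cv2.cvtColor(S,cv2.COLOR_BGR2LAB)[...,2].astype(int)
m=(lab>136).astype(np.uint8);m=cv2.morphologyEx(m,cv2.MORPH_OPEN,np.ones((3,3)))
n,L,st,ce=cv2.connectedComponentsWithStats(m)
for i in range(1,n):
    if st[i][4]>150 and 120<ce[i][1]<300 and ce[i][0]<400:
        c=cv2.findContours((L==i).astype(np.uint8),0,1)[0][0][:,0]
        h=c[c[:,1]<ce[i][1]];Q=ray('side',h,.018)
        f=LS(lambda p:np.hypot(*(Q-p).T)-.049,Q.mean(0),loss='soft_l1',f_scale=.002);print(st[i],f.x*1e3,np.abs(f.fun).mean()*1e3)
E
```

```text
t 23.9 p [472.2 145.1  11.5] yaw 126.7 w 50.9 F [-0.01 -1.59  2.83]
q [ 0.56  0.42 -1.03  2.08  0.49  0.77 -0.11] toolz [ 0.102  0.074 -0.992]
[473.  146.    8.5] tool [0.3 0.8 3.1] rows 1.0 each [0.3 0.8 3.1]
[181 167  23  19 376] [ 846.2 -152.1] 6.623441776578638
[234 184  34  17 341] [ 616.7 -107.4] 5.917983560196171
[207 198  28  19 408] [664.9   0.8] 5.006218092511186
[288 208  30  22 478] [424.3 -32. ] 5.5413033238983775
[256 230  18  25 333] [478.7 129.5] 12.65585570967488
[239 234  13  20 178] [555.5 162.7] 7.982358150824591
[166 251  41  27 875] [630.6 266.6] 0.8674899734673944
```

>>> {"name": "jog_arm", "arguments": {"targets": [{"x":8,"y":0,"z":-0.5,"turn":0,"hand":0.2},{"x":-0.6,"y":-8.5,"z":-1,"turn":-8,"hand":0.2},{"x":-0.6,"y":-8.5,"z":-1,"turn":-8,"hand":0.2},{"x":-0.6,"y":-8.5,"z":-1,"turn":-8,"hand":0.2},{"x":-0.6,"y":-8.5,"z":-1,"turn":-8,"hand":0.2}]}}

```text
time_s: 24.45
position: [0.4453, 0.1254, 0.0116]
tool_rot: [0.18, 0.982, 0.045, 0.043]
ft_force: [-0.0, -0.2, -0.2]
gripper_width: 0.0508
grip_force: 0.0
```

>>> {"name": "jog_arm", "arguments": {"targets": [{"x":-0.6,"y":-8.5,"z":-1,"turn":-8,"hand":0.2},{"x":-0.6,"y":-8.5,"z":-1,"turn":-8,"hand":0.2},{"x":-0.6,"y":-8.5,"z":-1,"turn":-8,"hand":0.2},{"x":0,"y":0,"z":0,"turn":0,"hand":0.2}]}}

```text
time_s: 24.85
position: [0.4414, 0.0993, 0.0121]
tool_rot: [-0.025, 0.998, 0.036, 0.051]
ft_force: [-0.1, 0.7, -0.2]
gripper_width: 0.0513
grip_force: 0.0
```

```bash
python3 mv.py "(443.4,100.3,11)" "(555,105.5,11)"; python3 look.py w10;  python3 - <<'E'
from h import *
import pickle
np.set_printoptions(precision=1,suppress=True)
I=camera('top');cv2.imwrite('pics/t3.png',I)
g=cv2.GaussianBlur(cv2.cvtColor(I,cv2.COLOR_BGR2GRAY),(0,0),1).astype(int)
print(g[175:232:3,222:274:3])
E
```

```text
t 24.85 p [441.4  99.3  12.1] yaw -177.4 w 51.3 F [-0.06  0.66 -0.22]
q [ 0.9   0.48 -1.3   2.16  0.61  0.81  0.85] toolz [ 0.1    0.074 -0.992]
[443.4 100.3  11. ] tool [-1.9  0.8  1.4] rows 1.0 each [-1.9  0.8  1.4]
[555.  105.5  11. ] tool [-111.1   -0.7   11.6] rows 3.0 each [-37.   -0.2   3.9]
t 24.85 p [441.4  99.3  12.1] yaw -177.4 w 51.3 F [-0.06  0.66 -0.22]
[[132  66  49  49  49  49  48  48  48  48  48  49  48  49  53  92 147 150]
 [133  69  58  49  48  48  48  49  49  49  49  49  49  49  67  94 143 150]
 [124  78  88  51  50  49  49  49  50  50  51  51  52  54  89 101 130 150]
 [124  99 110  77  80  82  86  91  96  99 100 103 107 111 126 132 140 150]
 [147 143 145 143 144 144 145 147 149 149 148 149 150 149 150 150 150 151]
 [151 151 151 151 150 149 150 151 151 150 149 150 150 151 150 151 151 151]
 [151 151 151 150 151 151 151 150 150 151 151 151 150 151 151 151 150 151]
 [151 151 150 151 150 150 150 151 147 146 150 150 149 149 151 151 151 151]
 [151 151 150 151 151 151 150 142 110 113 137 149 150 146 151 151 151 151]
 [151 151 151 151 150 151 146 110  85 101 114 132 147 141 149 151 151 151]
 [151 151 150 151 151 150 138 106 103  97 112 117 129 140 150 151 151 151]
 [151 151 149 151 151 142 111 102 109 114 105 116 117 126 149 151 151 151]
 [151 151 150 150 138 109 102 110 109 110 116 107 118 121 134 149 151 151]
 [152 151 149 134 104 102 111 118 123 117 113 117 109 119 121 133 149 151]
 [152 150 135 103 102 111 119 125 129 132 121 114 117 108 119 119 133 149]
 [150 135 104 103 112 120 125 130 134 137 140 124 118 117 109 121 122 137]
 [129 105 104 113 121 126 131 134 138 142 146 140 121 120 119 113 128 129]
 [ 90 104 114 121 126 131 135 139 143 146 141 128 125 120 124 125 117 135]
 [ 98 104 121 126 130 135 139 143 145 138 124 120 123 121 116 128 131 121]]
```

>>> {"name": "jog_arm", "arguments": {"targets": [{"x":-4,"y":1,"z":1,"turn":0,"hand":0.2},{"x":-6,"y":0,"z":0.7,"turn":0,"hand":0.2},{"x":-8,"y":0,"z":0.8,"turn":0,"hand":0.2},{"x":-8,"y":0,"z":0.8,"turn":0,"hand":0.2},{"x":-8,"y":0,"z":0.8,"turn":0,"hand":0.2}]}}

```text
time_s: 25.45
position: [0.4761, 0.1036, 0.012]
tool_rot: [-0.024, 0.998, 0.036, 0.051]
ft_force: [-7.9, -0.5, 8.7]
gripper_width: 0.0511
grip_force: 5.6
```

>>> {"name": "jog_arm", "arguments": {"targets": [{"x":-8,"y":0,"z":0.8,"turn":0,"hand":0.2},{"x":-8,"y":0,"z":0.8,"turn":0,"hand":0.2},{"x":-8,"y":0,"z":0.8,"turn":0,"hand":0.2}]}}

```text
time_s: 25.75
position: [0.5003, 0.1047, 0.0121]
tool_rot: [-0.024, 0.998, 0.036, 0.051]
ft_force: [-6.6, 0.8, 7.9]
gripper_width: 0.0513
grip_force: 4.8
```

```bash
python3 mv.py "(560,106,11)"; python3 - <<'E'
from h import *
from scipy.optimize import least_squares as LS
np.set_printoptions(precision=1,suppress=True,linewidth=200)
I=camera('top');cv2.imwrite('pics/t4.png',I)
g=cv2.GaussianBlur(cv2.cvtColor(I,cv2.COLOR_BGR2GRAY),(0,0),.7).astype(int)
print(g[162:190:2,220:272:2])
E
```

```text
t 25.75 p [500.3 104.7  12.1] yaw -177.4 w 51.3 F [-6.58  0.8   7.87]
q [ 0.76  0.58 -1.19  2.02  0.68  0.87  0.84] toolz [ 0.1    0.074 -0.992]
[560. 106.  11.] tool [-59.3  -1.9   7.2] rows 2.0 each [-29.6  -0.9   3.6]
[[148 125  73  48  45  48  47  46  47  47  47  47  46  46  46  47  46  47  47  47  47  48  52  67 122 148]
 [149 132  77  48  47  48  47  47  46  47  46  48  47  46  46  48  47  47  48  47  47  48  53  67 120 148]
 [149 133  77  48  45  48  47  47  47  47  46  46  47  47  47  48  48  47  47  47  47  47  51  67 120 148]
 [149 135  78  50  46  46  47  47  47  47  47  47  54  61  55  50  47  47  48  48  48  48  52  66 120 148]
 [149 134  78  50  46  46  46  48  48  48  48  55  73  88  84  65  51  49  48  48  47  47  54  65 120 148]
 [150 134  80  51  48  47  47  48  54  62  65  73  80  94 105 100  77  55  49  48  49  49  53  65 119 148]
 [150 135  82  53  47  47  51  68  96 112  96  92  95  93 104 115 109  85  59  48  48  47  52  67 121 148]
 [149 136  84  53  47  51  77 116 139 135 102  93 105 108 101 110 120 114  89  62  49  48  53  67 118 148]
 [150 136  85  57  59  79 122 143 139 117  96  89  99 115 116 106 110 120 116  91  62  50  67  81 111 145]
 [150 132  79  77  96 116 143 139 117 101 101 104  98 105 120 117 105 108 120 116  91  63  84 101  97 136]
 [148 122  74  98 125 138 138 116 101 104 110 115 115 106 108 119 117 104 108 120 116  93  96 118  96 128]
 [148 122  84 117 142 135 114 100 104 110 115 121 124 122 110 109 118 117 104 108 120 119 114 129 126 141]
 [149 143 129 138 135 112 101 103 111 116 120 125 128 130 127 112 106 118 118 106 106 120 122 127 141 149]
 [150 150 146 134 110  99 105 111 116 120 125 128 131 134 135 131 114 106 118 120 106 106 119 125 133 145]]
```

```bash
python3 - <<'E'
from h import *
import pickle
np.set_printoptions(precision=1,suppress=True)
c=pickle.load(open('w3.pkl','rb'));K=c['intrinsics'];T=c['world_from_camera'];print(K[0])
# tool frame at w3
p=np.array([384.4,-145.9,40.8]);a=np.radians(-40.1)
X=np.array([np.cos(a),np.sin(a),0]);Y=np.array([np.sin(a),-np.cos(a),0]);Z=np.array([0,0,-1.])
for uv in((230,255),(338,255),(208,290),(360,290)):
    r=np.linalg.inv(K)@[*uv,1];d=T[:3,:3]@(r*[1,-1,-1]);o=T[:3,3]*1e3
    for y in(25.6,-25.6):
        t=(y-(o-p)@Y)/(d@Y)
        if t>0:q=o+d*t-p;print(uv,'tool',q@X,q@Y,q@Z)
I=cv2.imread('pics/w3.png');g=cv2.cvtColor(I,cv2.COLOR_BGR2GRAY);print(g[246:300:4,200:236:3]);print(g[246:300:4,336:372:3])
E
```

```text
[316.1   0.  283.7]
(230, 255) tool 8.131185543122008 -25.599999999999994 -2.7353156215520897
(338, 255) tool 9.393055065047252 25.60000000000001 -5.852053763536659
(208, 290) tool 13.938215646967908 -25.600000000000023 -46.99766205817235
(360, 290) tool 14.73029549124265 25.599999999999977 -48.53160341086618
[[144 143 143 143 144 142 138 138 142 148 146 145]
 [141 145 139 139 139 142 141 144 144 141 139 143]
 [140 140 139 141 142  79  82  81  72  56 143 147]
 [139 139 136 134  84  86  81  81  63  62 136 142]
 [138 137 138 103  84  85  81  67  64  62 106 140]
 [ 69  71  72  84  84  83  85  69  65  62  80 142]
 [ 69  66  84  84  79  82  64  64  64  63  75 142]
 [ 68  80  79  80  81  64  63  61  60  62  54 140]
 [ 72  78  77  78  82  59  58  58  57  56  42 141]
 [ 79  76  76  77  53  54  56  54  55  53  42 140]
 [ 76  75  73  68  52  52  48  50  50  48  35 144]
 [114 111 114  47  53  49  45  49  50  47  33 145]
 [ 49 119 117  49  50  44  42  41  43  45  44 143]
 [ 50 104 119  59  50  43  41  38  40  39 141 146]]
[[146 145 147 148 145 144 150 150 150 150 148 149]
 [147 142 144 148 146 149 150 148 148 144 142 142]
 [141  74  29  66  63  66 111 148 197 191 199 197]
 [143   0  14  33  62  63  63 145 201 198 195 196]
 [150   8  16  24  68  64  63  55 210 204 198 195]
 [159   7  17  15  10  66  60  64  65  15   5 126]
 [157  19  21  22  18  58  63  63  63  39  20  25]
 [155  10  17  11  11  18  65  66  61  64  31  27]
 [155  14  18  22   8  26  35  63  62  64  68  30]
 [128  10  11  16  21  19  12  62  62  64  62  70]
 [132  21  15  13  16  17  18  11  65  66  63  65]
 [131  17  24  23  23  16  19  37  90 111 111 110]
 [162  11  20  11   8  14  11  36 111 113  65  21]
 [147  20  18  16   7  17  14  39 116 123   9  20]]
```

>>> {"name": "jog_arm", "arguments": {"targets": [{"x":10,"y":0,"z":-3,"turn":0,"hand":0.2},{"x":30,"y":0,"z":-4,"turn":0,"hand":0.2},{"x":30,"y":0,"z":-4,"turn":0,"hand":0.2},{"x":0,"y":0,"z":0,"turn":0,"hand":0.2}]}}

```text
time_s: 26.2
position: [0.4253, 0.0991, 0.0145]
tool_rot: [-0.025, 0.998, 0.034, 0.05]
ft_force: [0.5, -0.7, 0.7]
gripper_width: 0.0517
grip_force: 0.0
```

```bash
cat > disc.py <<'E'
from h import *
from scipy.optimize import least_squares as LS
np.set_printoptions(precision=1,suppress=True,linewidth=200)
S=camera('side');lab=cv2.cvtColor(S,cv2.COLOR_BGR2LAB).astype(int)
m=((lab[...,2]>134)&(lab[...,1]<140)).astype(np.uint8);m=cv2.morphologyEx(m,cv2.MORPH_OPEN,np.ones((3,3)))
n,L,st,ce=cv2.connectedComponentsWithStats(m)
for i in range(1,n):
    if st[i][4]>150 and 150<ce[i][1]<300 and 120<ce[i][0]<400:
        c=cv2.findContours((L==i).astype(np.uint8),0,1)[0][0][:,0]
        h=c[c[:,1]<ce[i][1]+1];Q=ray('side',h,.018)
        f=LS(lambda p:np.hypot(*(Q-p).T)-.049,Q.mean(0),loss='soft_l1',f_scale=.001);print('side',st[i],f.x*1e3,np.median(np.abs(f.fun))*1e3)
cv2.imwrite('pics/s_last.png',S)
E
python3 disc.py; python3 mv.py
```

```text
side [267 145  17  16 233] [ 647.7 -439.9] 6.9261673199689024
side [180 159  24  27 504] [ 877.3 -222.6] 11.097864448175715
side [282 159  32  29 431] [ 515.6 -329.7] 13.658665547149006
side [248 164  29  15 326] [ 640.3 -270.3] 1.1399495607236527
side [234 185  32  18 436] [ 619.4 -109.7] 0.9226228402662573
side [207 198  28  19 418] [664.8  -0. ] 3.856794754151453
side [224 225  37  27 760] [549.1 115. ] 1.5918159243225316
side [166 250  42  29 909] [630.6 264.8] 1.024011398401893
t 26.25 p [427.7  99.1  15.2] yaw -177.4 w 50.9 F [ 0.71 -0.45  0.23]
q [ 0.94  0.45 -1.34  2.19  0.58  0.8   0.86] toolz [ 0.1    0.071 -0.992]
```

```bash
python3 mv.py "(470,101.5,7)" "(510,103.2,7)" "(540,104.5,7)" "(565,105.6,7)"
```

```text
t 26.25 p [427.7  99.1  15.2] yaw -177.4 w 50.9 F [ 0.71 -0.45  0.23]
q [ 0.94  0.45 -1.34  2.19  0.58  0.8   0.86] toolz [ 0.1    0.071 -0.992]
[470.  101.5   7. ] tool [-41.3  -0.3  12.6] rows 1.0 each [-41.3  -0.3  12.6]
[510.  103.2   7. ] tool [-39.8  -0.4   4.1] rows 1.0 each [-39.8  -0.4   4.1]
[540.  104.5   7. ] tool [-29.9  -0.2   3.1] rows 1.0 each [-29.9  -0.2   3.1]
[565.  105.6   7. ] tool [-24.9  -0.2   2.6] rows 1.0 each [-24.9  -0.2   2.6]
```

>>> {"name": "jog_arm", "arguments": {"targets": [{"x":-20,"y":-0.2,"z":6.3,"turn":0,"hand":0.2},{"x":-21,"y":-0.2,"z":6.3,"turn":0,"hand":0.2},{"x":0,"y":0,"z":0,"turn":0,"hand":0.2},{"x":-6,"y":-0.1,"z":0.6,"turn":0,"hand":0.2},{"x":-6,"y":-0.1,"z":0.6,"turn":0,"hand":0.2}]}}

```text
time_s: 26.75
position: [0.4838, 0.1028, 0.0076]
tool_rot: [-0.024, 0.998, 0.036, 0.052]
ft_force: [0.4, 0.6, -0.6]
gripper_width: 0.0517
grip_force: 0.0
```

>>> {"name": "jog_arm", "arguments": {"targets": [{"x":-6,"y":0,"z":0.6,"turn":0,"hand":0.2},{"x":-6,"y":0,"z":0.6,"turn":0,"hand":0.2},{"x":-6,"y":-0.1,"z":0.6,"turn":0,"hand":0.2}]}}

```text
time_s: 27.05
position: [0.5017, 0.1036, 0.0075]
tool_rot: [-0.024, 0.998, 0.036, 0.051]
ft_force: [-2.0, 0.3, 0.4]
gripper_width: 0.0513
grip_force: 1.3
```

```bash
python3 disc.py|grep -E '\[(2[0-4]|1[6-9])'; python3 mv.py "(540,104.5,7)" "(565,105.6,7)"
```

```text
side [248 140  35  45 656] [ 667.9 -400.7] 21.61754505584184
side [180 159  24  28 508] [ 885.9 -218.5] 13.242291593993997
side [234 185  19  16 231] [ 620.4 -104.4] 4.722793808701206
side [207 197  28  20 424] [665.1   0.2] 4.445858893579828
side [222 225  32  26 656] [558.4 114.7] 2.5971395539992614
side [166 250  42  29 912] [630.8 264.7] 0.956568176352264
t 27.1 p [502.8 103.6   7.8] yaw -177.5 w 51.1 F [-1.8  -0.62  0.83]
q [ 0.75  0.59 -1.18  2.02  0.68  0.86  0.84] toolz [ 0.101  0.074 -0.992]
[540.  104.5   7. ] tool [-36.9  -1.1   4.6] rows 1.0 each [-36.9  -1.1   4.6]
[565.  105.6   7. ] tool [-24.9  -0.2   2.6] rows 1.0 each [-24.9  -0.2   2.6]
```

>>> {"name": "jog_arm", "arguments": {"targets": [{"x":-5,"y":-0.3,"z":0.6,"turn":0,"hand":0.2},{"x":-5,"y":-0.2,"z":0.6,"turn":0,"hand":0.2},{"x":-5,"y":-0.2,"z":0.6,"turn":0,"hand":0.2},{"x":-5,"y":-0.2,"z":0.6,"turn":0,"hand":0.2}]}}

```text
time_s: 27.5
position: [0.5222, 0.1037, 0.0073]
tool_rot: [-0.024, 0.998, 0.036, 0.051]
ft_force: [-4.2, -0.1, 3.0]
gripper_width: 0.0514
grip_force: 1.6
```

>>> {"name": "jog_arm", "arguments": {"targets": [{"x":-5,"y":-0.1,"z":0.6,"turn":0,"hand":0.2},{"x":-5,"y":-0.1,"z":0.6,"turn":0,"hand":0.2},{"x":-5,"y":-0.1,"z":0.6,"turn":0,"hand":0.2}]}}

```text
time_s: 27.8
position: [0.5374, 0.1041, 0.0071]
tool_rot: [-0.024, 0.998, 0.036, 0.052]
ft_force: [-4.4, 0.0, 2.7]
gripper_width: 0.0514
grip_force: 2.1
```

```bash
python3 disc.py|grep -E 'side \[(2[0-4]|1[6-9])'; python3 mv.py "(565,105.9,7.5)" "(580,106.5,7.5)"
```

```text
side [180 159  24  28 510] [ 875.6 -223.9] 13.508285730148888
side [238 163  39  20 375] [ 654.6 -278.1] 8.104774701598487
side [207 198  28  19 421] [664.9  -0.3] 3.429563075730977
side [211 222  30  26 554] [591.1 110.5] 2.235981346875509
side [166 250  42  29 915] [630.8 264.4] 0.9323789803150906
t 27.85 p [538.2 104.1   7.2] yaw -177.5 w 50.5 F [-1.5  -0.59  0.48]
q [ 0.69  0.64 -1.13  1.94  0.71  0.89  0.85] toolz [ 0.102  0.074 -0.992]
[565.  105.9   7.5] tool [-26.7   0.4   2.6] rows 1.0 each [-26.7   0.4   2.6]
[580.  106.5   7.5] tool [-14.9  -0.2   1.6] rows 1.0 each [-14.9  -0.2   1.6]
```

>>> {"name": "jog_arm", "arguments": {"targets": [{"x":-5,"y":0.1,"z":0.4,"turn":0,"hand":0.2},{"x":-5,"y":0.1,"z":0.4,"turn":0,"hand":0.2},{"x":-5,"y":0,"z":0.5,"turn":0,"hand":0.2},{"x":-4,"y":0,"z":0.4,"turn":0,"hand":0.2}]}}

```text
time_s: 28.25
position: [0.5566, 0.1053, 0.0073]
tool_rot: [-0.024, 0.998, 0.036, 0.052]
ft_force: [-2.7, 0.0, 0.3]
gripper_width: 0.0512
grip_force: 1.3
```

>>> {"name": "jog_arm", "arguments": {"targets": [{"x":-3,"y":0,"z":0.3,"turn":0,"hand":0.2},{"x":-3,"y":0,"z":0.3,"turn":0,"hand":0.2},{"x":-3,"y":0,"z":0.3,"turn":0,"hand":0.2}]}}

```text
time_s: 28.55
position: [0.5653, 0.1058, 0.0074]
tool_rot: [-0.024, 0.998, 0.036, 0.052]
ft_force: [-2.9, 0.1, -0.0]
gripper_width: 0.0512
grip_force: 1.2
```

```bash
python3 disc.py|grep -E 'side \[(20|21|22)'; python3 mv.py "(580,106.5,7.5)"; python3 - <<'E'
from h import *
np.set_printoptions(linewidth=200)
I=camera('top');g=cv2.cvtColor(I,cv2.COLOR_BGR2GRAY)
print(g[136:180:2,225:266:2])
E
```

```text
side [228 143  49  38 718] [ 733.5 -358.5] 29.125465866897912
side [207 197  26  20 367] [665.5   0.7] 4.32513053369437
side [202 220  29  24 512] [619.5 112.1] 2.7769552942488938
t 28.6 p [565.8 105.8   7.5] yaw -177.5 w 51.3 F [-0.77 -0.57  0.33]
q [ 0.65  0.68 -1.1   1.87  0.73  0.92  0.86] toolz [ 0.102  0.074 -0.992]
[580.  106.5   7.5] tool [-14.2  -0.    1.5] rows 1.0 each [-14.2  -0.    1.5]
[[ 49  47  46  45  60  80  82  81  63  53  59  76  82  82  84  71  51  53  49  53  68]
 [ 48  49  54  58  67  87  89  87  74  59  77  97 102  94  95  92  88  95  78  55  66]
 [ 51  82 108 117 121 132 137 137 120  92  80  92 108 116 121 136 142 148 113  60  63]
 [ 54 107 143 145 145 148 146 140 105  97 104  96  97 117 125 127 133 132 107  62  63]
 [ 53  80 101  99  96  97  94  93  79  85 107 117 107 100 121 123 106  74  61  56  63]
 [ 55  48  57  53  54  51  60  80  96  95  90 113 124 115 106 121 125 104  66  55  63]
 [ 51  46  47  52  49  59  80  99 109 114 106  97 117 126 118 104 122 125 105  66  62]
 [ 54  47  50  50  59  83  99 107 113 119 123 116 103 116 127 116 105 120 126 106  75]
 
[... 517 characters left out ...]
32]
 [113 118 124 127 131 132 135 137 140 142 144 145 148 143 135 125 127 125 127 119 118]
 [112 123 127 131 132 134 137 140 142 146 146 145 145 130 124 126 125 128 126 120 109]
 [104 117 128 134 133 137 140 142 145 145 147 142 131 121 124 123 124 122 121 117 112]
 [122 107 122 135 139 141 142 146 147 146 143 129 121 123 123 123 123 120 118 116 114]
 [127 119 107 126 141 142 147 148 147 139 129 124 121 122 121 123 123 121 120 118 117]
 [114 125 119 110 130 145 148 147 140 127 122 123 122 122 123 123 123 124 122 119 118]
 [109 112 125 117 113 139 148 141 130 126 123 124 122 123 124 125 123 123 123 120 119]
 [125 108 113 124 120 114 132 131 128 128 124 123 123 122 123 123 124 123 124 122 121]]
```

>>> {"name": "jog_arm", "arguments": {"targets": [{"x":-2,"y":0,"z":0.2,"turn":0,"hand":0.2},{"x":-1,"y":0,"z":0.1,"turn":0,"hand":0.2},{"x":-1,"y":0,"z":0.1,"turn":0,"hand":0.2},{"x":-1,"y":0,"z":0.1,"turn":0,"hand":0.2}]}}

```text
time_s: 29.05
position: [0.5701, 0.1061, 0.0075]
tool_rot: [-0.024, 0.998, 0.036, 0.052]
ft_force: [-2.2, 0.1, -0.2]
gripper_width: 0.051
grip_force: 1.2
```

>>> {"name": "jog_arm", "arguments": {"targets": [{"x":-1,"y":0,"z":0.1,"turn":0,"hand":0.2}]}}

```text
time_s: 29.15
position: [0.5712, 0.1061, 0.0075]
tool_rot: [-0.024, 0.998, 0.036, 0.052]
ft_force: [-1.9, -0.1, -0.5]
gripper_width: 0.0512
grip_force: 1.2
```

>>> {"name": "jog_arm", "arguments": {"targets": [{"x":-1,"y":0,"z":0.1,"turn":0,"hand":0.2}]}}

```text
time_s: 29.25
position: [0.5722, 0.1062, 0.0075]
tool_rot: [-0.024, 0.998, 0.036, 0.052]
ft_force: [-1.9, -0.5, 0.1]
gripper_width: 0.0514
grip_force: 1.2
```

>>> {"name": "jog_arm", "arguments": {"targets": [{"x":-0.7,"y":0,"z":0.1,"turn":0,"hand":0.2}]}}

```text
time_s: 29.35
position: [0.5729, 0.1062, 0.0074]
tool_rot: [-0.024, 0.998, 0.036, 0.052]
ft_force: [-2.2, 0.5, -0.3]
gripper_width: 0.0514
grip_force: 1.2
```

>>> {"name": "jog_arm", "arguments": {"targets": [{"x":-1,"y":0,"z":0.1,"turn":0,"hand":0.2}]}}

```text
time_s: 29.45
position: [0.5738, 0.1063, 0.0074]
tool_rot: [-0.024, 0.998, 0.036, 0.052]
ft_force: [-2.3, 0.3, -0.1]
gripper_width: 0.0515
grip_force: 1.2
```

>>> {"name": "jog_arm", "arguments": {"targets": [{"x":-1,"y":0,"z":0.1,"turn":0,"hand":0.2}]}}

```text
time_s: 29.55
position: [0.5749, 0.1063, 0.0074]
tool_rot: [-0.024, 0.998, 0.036, 0.052]
ft_force: [-2.9, -0.4, 0.8]
gripper_width: 0.0511
grip_force: 1.4
```

>>> {"name": "jog_arm", "arguments": {"targets": [{"x":-0.7,"y":0,"z":0.1,"turn":0,"hand":0.2}]}}

```text
time_s: 29.65
position: [0.5756, 0.1064, 0.0074]
tool_rot: [-0.024, 0.998, 0.036, 0.052]
ft_force: [-2.8, -0.5, 0.5]
gripper_width: 0.0514
grip_force: 1.5
```

>>> {"name": "jog_arm", "arguments": {"targets": [{"x":-0.5,"y":0,"z":0,"turn":0,"hand":0.2}]}}

```text
time_s: 29.75
position: [0.576, 0.1064, 0.0074]
tool_rot: [-0.024, 0.998, 0.036, 0.052]
ft_force: [-2.4, -0.4, -0.1]
gripper_width: 0.0512
grip_force: 1.4
```

>>> {"name": "jog_arm", "arguments": {"targets": [{"x":-0.6,"y":0,"z":0.1,"turn":0,"hand":0.2}]}}

```text
time_s: 29.85
position: [0.5766, 0.1064, 0.0074]
tool_rot: [-0.024, 0.998, 0.036, 0.052]
ft_force: [-3.0, 0.1, 0.6]
gripper_width: 0.0511
grip_force: 1.4
```

>>> {"name": "jog_arm", "arguments": {"targets": [{"x":-0.5,"y":0,"z":0,"turn":0,"hand":0.2}]}}

```text
time_s: 29.95
position: [0.5771, 0.1065, 0.0075]
tool_rot: [-0.024, 0.998, 0.036, 0.052]
ft_force: [-2.8, 0.4, -0.1]
gripper_width: 0.0513
grip_force: 1.3
```

>>> {"name": "jog_arm", "arguments": {"targets": [{"x":-0.4,"y":0,"z":0,"turn":0,"hand":0.2}]}}

```text
time_s: 30.05
position: [0.5776, 0.1064, 0.0075]
tool_rot: [-0.024, 0.998, 0.036, 0.052]
ft_force: [-3.8, -0.5, -1.1]
gripper_width: 0.0512
grip_force: 1.4
```

>>> {"name": "jog_arm", "arguments": {"targets": [{"x":-0.4,"y":0,"z":0,"turn":0,"hand":0.2}]}}

```text
time_s: 30.15
position: [0.5778, 0.1064, 0.0075]
tool_rot: [-0.024, 0.998, 0.036, 0.051]
ft_force: [-4.1, -0.4, 0.7]
gripper_width: 0.0511
grip_force: 1.9
```

>>> {"name": "jog_arm", "arguments": {"targets": [{"x":-0.4,"y":0,"z":0,"turn":0,"hand":0.2}]}}

```text
time_s: 30.25
position: [0.578, 0.1065, 0.0074]
tool_rot: [-0.024, 0.998, 0.036, 0.051]
ft_force: [-4.6, -0.2, -0.2]
gripper_width: 0.0512
grip_force: 2.4
```

>>> {"name": "jog_arm", "arguments": {"targets": [{"x":5,"y":0,"z":-0.5,"turn":0,"hand":0.2},{"x":25,"y":0,"z":-2.5,"turn":0,"hand":0.2},{"x":30,"y":0,"z":-4,"turn":0,"hand":0.2},{"x":10,"y":0,"z":-40,"turn":0,"hand":0.2},{"x":0,"y":0,"z":-40,"turn":0,"hand":0.2}]}}

```text
time_s: 30.75
position: [0.4979, 0.097, 0.0867]
tool_rot: [-0.025, 0.998, 0.035, 0.051]
ft_force: [1.5, 0.1, 0.5]
gripper_width: 0.051
grip_force: 0.0
```

>>> {"name": "jog_arm", "arguments": {"targets": [{"x":40,"y":-15,"z":-10,"turn":0,"hand":0.2},{"x":30,"y":-20,"z":-10,"turn":0,"hand":0.2},{"x":0,"y":0,"z":0,"turn":0,"hand":0.2}]}}

```text
time_s: 31.05
position: [0.4431, 0.0632, 0.0975]
tool_rot: [-0.024, 0.998, 0.033, 0.052]
ft_force: [0.4, -0.2, 0.4]
gripper_width: 0.0513
grip_force: 0.0
```

```bash
python3 disc.py; python3 mv.py; python3 - <<'E'
from h import *
np.set_printoptions(precision=1,suppress=True)
I=camera('top');T0=cv2.imread('pics/top0.png');cv2.imwrite('pics/t9.png',I)
def blobs(J):
    g=cv2.cvtColor(J,cv2.COLOR_BGR2GRAY);k=np.zeros_like(g);k[144:186,165:410]=(g[144:186,165:410]>100)
    k=cv2.morphologyEx(k,cv2.MORPH_OPEN,np.ones((5,5)));n,L,st,ce=cv2.connectedComponentsWithStats(k)
    return [(st[i].tolist(),ray('top',ce[i],.018)[0]*1e3) for i in range(1,n) if 500<st[i][4]<1400]
for J in(T0,I): print(*blobs(J),sep='\n');print()
E
```

```text
side [267 145  15  16 193] [ 680.2 -441.6] 6.301895125791789
side [180 159  24  28 506] [ 879.7 -221.5] 13.26269096478155
side [248 164  29  15 322] [ 640.3 -269.7] 0.8906523329838545
side [234 185  32  18 436] [ 619.4 -110.2] 1.0093839498628645
side [207 198  28  19 418] [665.6   0.5] 3.795890728308646
side [198 219  37  23 659] [628.9 108.7] 0.9620022394643303
side [166 250  42  29 911] [631.  264.7] 1.0118320154462526
t 31.1 p [444.5  63.7  97.7] yaw -177.4 w 51.2 F [ 1.1  -0.09  0.74]
q [ 1.19  0.22 -1.46  2.1   0.22  0.91  1.24] toolz [ 0.103  0.069 -0.992]
([174, 144, 34, 32, 921], array([630.7, 264.4]))
([307, 144, 35, 38, 1002], array([ 621.3, -107.6]))
([346, 144, 64, 42, 1060], array([ 604.5, -240. ]))

([174, 144, 34, 32, 918], array([630.6, 264.3]))
([229, 144, 35, 34, 948], array([629.1, 109.8]))
([307, 144, 35, 38, 1000], array([ 621.3, -107.7]))
([346, 144, 64, 42, 1057], array([ 604.6, -239.9]))
([365, 144, 34, 31, 889], array([ 638.7, -268.9]))
```

```bash
python3 -c "
from plant import *
print(finish_job())"
```

```text
the job is handed in; nothing more can be done
None
```

I pushed both spare blanks in until each hit the solid stop behind its sprung plate, in dock_b about 66 mm in and in dock_d about 56 mm in. The wrist force stayed under about 5 N at the stops, the two blanks already in docks measured unmoved, and I handed the job in without getting a verdict back.

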